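Load the stamp warmer between switching it off and on

TASK

The stamp warmer is on: first, before loading anything, switch it off at its locking toggle (lift the collar, flip the lever over to the other side, let the collar drop back into its lock). Then press every stamping tool from the mat down into a clip station of the warmer, one per station, graphite head over the heater bar, until the shank is fully home under the sprung jaws, and with all of them in switch the warmer on again, collar locked. Leave the gas can, wax block and graphite paddle where they are.

Things in the scene. Friction and masses are not known exactly. Their poses are not given: they have to be found in the camera images.
- lever (a joint): toggle lever, rad: +0.40 = ON (leans to the box's own +x side, where a small round steel boss stands on its lid), -0.40 = OFF (leans to -x). Hinge: the box's own y axis, 50 mm above the box's underside centre. Light to turn (0.02 N m), but blocked within 0.05 rad of either end unless the collar is lifted; it cannot be forced.
- collar (a joint): locking collar that slides along the lever, m: 0 = down (locked), 0.014 = fully up. A spring pushes it down (4 N at the bottom, 6 N at the top). The lever passes the gate in the middle only with the collar up by 8 mm or more; hold it up until the lever is at the other end, then let it drop: it locks again.
- collar_grip (a point): grip point: centre of the ribbed aluminium ball, 24 mm diameter, in the middle of the collar, on the lever's axis 47 mm from the hinge (61 when lifted); a 15 mm neck runs from 32 to 62 mm while down; the lever's own small ball end stands at 83 mm. z points out along the lever, y along the hinge. Gripped from straight above, closing along y, it pivots between the fingers as the lever turns.
- switch: fixed grey switch box 110 x 90 x 45 mm (x, y, z), origin at the centre of its underside; the toggle stands in the middle of its top; +x points to the ON side.
- warmer: fixed bench-top tool warmer, steel base plate 215 x 245 x 15 mm, origin at the underside, z up. Four fork clip stations side by side 66 mm apart in y, each holding one tool along x. The terracotta heater bar with copper elements (top 28 mm up) runs across its +x end.
- mat: fixed grey felt-faced mat 240 x 260 x 2 mm on which the tools lie, origin at the centre of its underside.
- clip1 (a point): seat of station 1 (warmer y = -99 mm): middle of the shank axis of a tool that is home, 50 mm above the bench; axes as the warmer's, x along the shank. Forks 8 mm thick at x = -34 and +34 mm, free between down to 27 mm above the bench; -y prong fixed, +y jaw hinged and sprung. Mouth 11 mm, 75 mm up, flared 4 mm. Push straight down at the middle, 5 to 15 N. Play along x 12 mm.
- clip2 (a point): seat of station 2 (warmer y = -33 mm): middle of the shank axis of a tool that is home, 50 mm above the bench; axes as the warmer's, x along the shank. Forks 8 mm thick at x = -34 and +34 mm, free between down to 27 mm above the bench; -y prong fixed, +y jaw hinged and sprung. Mouth 11 mm, 75 mm up, flared 4 mm. Push straight down at the middle, 5 to 15 N. Play along x 12 mm.
- clip3 (a point): seat of station 3 (warmer y = 33 mm): middle of the shank axis of a tool that is home, 50 mm above the bench; axes as the warmer's, x along the shank. Forks 8 mm thick at x = -34 and +34 mm, free between down to 27 mm above the bench; -y prong fixed, +y jaw hinged and sprung. Mouth 11 mm, 75 mm up, flared 4 mm. Push straight down at the middle, 5 to 15 N. Play along x 12 mm.
- clip4 (a point): seat of station 4 (warmer y = 99 mm): middle of the shank axis of a tool that is home, 50 mm above the bench; axes as the warmer's, x along the shank. Forks 8 mm thick at x = -34 and +34 mm, free between down to 27 mm above the bench; -y prong fixed, +y jaw hinged and sprung. Mouth 11 mm, 75 mm up, flared 4 mm. Push straight down at the middle, 5 to 15 N. Play along x 12 mm.
- tool1_mid (a point): stamping tool 170 mm long, 0.13 to 0.25 kg (may be absent); point: middle of its shank, on the axis, 17 mm above what it lies on; balances near here. Round steel shank 14 mm diameter, x -50 to +50 mm; black graphite head block 34 mm square, 30 mm long at the +x end; wooden handle block 34 mm square, 40 mm long at the -x end.
- tool1_head (a point): centre of the graphite head block of tool1, 65 mm from the shank's middle along its +x.
- tool2_mid (a point): stamping tool 170 mm long, 0.13 to 0.25 kg (may be absent); point: middle of its shank, on the axis, 17 mm above what it lies on; balances near here. Round steel shank 14 mm diameter, x -50 to +50 mm; black graphite head block 34 mm square, 30 mm long at the +x end; wooden handle block 34 mm square, 40 mm long at the -x end.
- tool2_head (a point): centre of the graphite head block of tool2, 65 mm from the shank's middle along its +x.
- tool3_mid (a point): stamping tool 170 mm long, 0.13 to 0.25 kg (may be absent); point: middle of its shank, on the axis, 17 mm above what it lies on; balances near here. Round steel shank 14 mm diameter, x -50 to +50 mm; black graphite head block 34 mm square, 30 mm long at the +x end; wooden handle block 34 mm square, 40 mm long at the -x end.
- tool3_head (a point): centre of the graphite head block of tool3, 65 mm from the shank's middle along its +x.
- tool4_mid (a point): stamping tool 170 mm long, 0.13 to 0.25 kg (may be absent); point: middle of its shank, on the axis, 17 mm above what it lies on; balances near here. Round steel shank 14 mm diameter, x -50 to +50 mm; black graphite head block 34 mm square, 30 mm long at the +x end; wooden handle block 34 mm square, 40 mm long at the -x end.
- tool4_head (a point): centre of the graphite head block of tool4, 65 mm from the shank's middle along its +x.
- canister: bystander: yellow gas can, 68 mm diameter, 170 mm tall, origin under its centre. Leave alone.
- wax_block: bystander: block of wax 70 x 50 x 30 mm, origin under its centre. Leave alone.
- paddle: bystander: black graphite paddle 100 x 80 mm with a wooden handle along its -x. Leave alone.

How it is judged:
On the way, in this order (a step that is already met when the one before it is completed fails the run):
1. warmer switched off: lever at OFF, collar down, no tool loaded yet (value of joint lever below -0.33 rad and value of joint collar below 0.003 m and height (world z) of each of tool1_mid, tool2_mid, tool3_mid, tool4_mid below 0.035 m), for 0.2 s.
2. every tool clipped fully home with the warmer off (((y of tool1_mid in the frame of clip1 between -0.005 and 0.005 m and z of tool1_mid in the frame of clip1 between -0.005 and 0.004 m and x of tool1_mid in the frame of clip1 between -0.016 and 0.016 m and x of tool1_head in the frame of clip1 above 0.04 m and angle between the x axis of tool1_mid and the x axis of clip1, either way round below 0.08 rad) or (y of tool1_mid in the frame of clip2 between -0.005 and 0.005 m and z of tool1_mid in the frame of clip2 between -0.005 and 0.004 m and x of tool1_mid in the frame of clip2 between -0.016 and 0.016 m and x of tool1_head in the frame of clip2 above 0.04 m and angle between the x axis of tool1_mid and the x axis of clip2, either way round below 0.08 rad) or (y of tool1_mid in the frame of clip3 between -0.005 and 0.005 m and z of tool1_mid in the frame of clip3 between -0.005 and 0.004 m and x of tool1_mid in the frame of clip3 between -0.016 and 0.016 m and x of tool1_head in the frame of clip3 above 0.04 m and angle between the x axis of tool1_mid and the x axis of clip3, either way round below 0.08 rad) or (y of tool1_mid in the frame of clip4 between -0.005 and 0.005 m and z of tool1_mid in the frame of clip4 between -0.005 and 0.004 m and x of tool1_mid in the frame of clip4 between -0.016 and 0.016 m and x of tool1_head in the frame of clip4 above 0.04 m and angle between the x axis of tool1_mid and the x axis of clip4, either way round below 0.08 rad)) and ((y of tool2_mid in the frame of clip1 between -0.005 and 0.005 m and z of tool2_mid in the frame of clip1 between -0.005 and 0.004 m and x of tool2_mid in the frame of clip1 between -0.016 and 0.016 m and x of tool2_head in the frame of clip1 above 0.04 m and angle between the x axis of tool2_mid and the x axis of clip1, either way round below 0.08 rad) or (y of tool2_mid in the frame of clip2 between -0.005 and 0.005 m and z of tool2_mid in the frame of clip2 between -0.005 and 0.004 m and x of tool2_mid in the frame of clip2 between -0.016 and 0.016 m and x of tool2_head in the frame of clip2 above 0.04 m and angle between the x axis of tool2_mid and the x axis of clip2, either way round below 0.08 rad) or (y of tool2_mid in the frame of clip3 between -0.005 and 0.005 m and z of tool2_mid in the frame of clip3 between -0.005 and 0.004 m and x of tool2_mid in the frame of clip3 between -0.016 and 0.016 m and x of tool2_head in the frame of clip3 above 0.04 m and angle between the x axis of tool2_mid and the x axis of clip3, either way round below 0.08 rad) or (y of tool2_mid in the frame of clip4 between -0.005 and 0.005 m and z of tool2_mid in the frame of clip4 between -0.005 and 0.004 m and x of tool2_mid in the frame of clip4 between -0.016 and 0.016 m and x of tool2_head in the frame of clip4 above 0.04 m and angle between the x axis of tool2_mid and the x axis of clip4, either way round below 0.08 rad)) and ((y of tool3_mid in the frame of clip1 between -0.005 and 0.005 m and z of tool3_mid in the frame of clip1 between -0.005 and 0.004 m and x of tool3_mid in the frame of clip1 between -0.016 and 0.016 m and x of tool3_head in the frame of clip1 above 0.04 m and angle between the x axis of tool3_mid and the x axis of clip1, either way round below 0.08 rad) or (y of tool3_mid in the frame of clip2 between -0.005 and 0.005 m and z of tool3_mid in the frame of clip2 between -0.005 and 0.004 m and x of tool3_mid in the frame of clip2 between -0.016 and 0.016 m and x of tool3_head in the frame of clip2 above 0.04 m and angle between the x axis of tool3_mid and the x axis of clip2, either way round below 0.08 rad) or (y of tool3_mid in the frame of clip3 between -0.005 and 0.005 m and z of tool3_mid in the frame of clip3 between -0.005 and 0.004 m and x of tool3_mid in the frame of clip3 between -0.016 and 0.016 m and x of tool3_head in the frame of clip3 above 0.04 m and angle between the x axis of tool3_mid and the x axis of clip3, either way round below 0.08 rad) or (y of tool3_mid in the frame of clip4 between -0.005 and 0.005 m and z of tool3_mid in the frame of clip4 between -0.005 and 0.004 m and x of tool3_mid in the frame of clip4 between -0.016 and 0.016 m and x of tool3_head in the frame of clip4 above 0.04 m and angle between the x axis of tool3_mid and the x axis of clip4, either way round below 0.08 rad)) and ((y of tool4_mid in the frame of clip1 between -0.005 and 0.005 m and z of tool4_mid in the frame of clip1 between -0.005 and 0.004 m and x of tool4_mid in the frame of clip1 between -0.016 and 0.016 m and x of tool4_head in the frame of clip1 above 0.04 m and angle between the x axis of tool4_mid and the x axis of clip1, either way round below 0.08 rad) or (y of tool4_mid in the frame of clip2 between -0.005 and 0.005 m and z of tool4_mid in the frame of clip2 between -0.005 and 0.004 m and x of tool4_mid in the frame of clip2 between -0.016 and 0.016 m and x of tool4_head in the frame of clip2 above 0.04 m and angle between the x axis of tool4_mid and the x axis of clip2, either way round below 0.08 rad) or (y of tool4_mid in the frame of clip3 between -0.005 and 0.005 m and z of tool4_mid in the frame of clip3 between -0.005 and 0.004 m and x of tool4_mid in the frame of clip3 between -0.016 and 0.016 m and x of tool4_head in the frame of clip3 above 0.04 m and angle between the x axis of tool4_mid and the x axis of clip3, either way round below 0.08 rad) or (y of tool4_mid in the frame of clip4 between -0.005 and 0.005 m and z of tool4_mid in the frame of clip4 between -0.005 and 0.004 m and x of tool4_mid in the frame of clip4 between -0.016 and 0.016 m and x of tool4_head in the frame of clip4 above 0.04 m and angle between the x axis of tool4_mid and the x axis of clip4, either way round below 0.08 rad)) and value of joint lever below -0.33 rad and value of joint collar below 0.003 m), for 0.3 s.
3. warmer switched on again with all tools home (((y of tool1_mid in the frame of clip1 between -0.005 and 0.005 m and z of tool1_mid in the frame of clip1 between -0.005 and 0.004 m and x of tool1_mid in the frame of clip1 between -0.016 and 0.016 m and x of tool1_head in the frame of clip1 above 0.04 m and angle between the x axis of tool1_mid and the x axis of clip1, either way round below 0.08 rad) or (y of tool1_mid in the frame of clip2 between -0.005 and 0.005 m and z of tool1_mid in the frame of clip2 between -0.005 and 0.004 m and x of tool1_mid in the frame of clip2 between -0.016 and 0.016 m and x of tool1_head in the frame of clip2 above 0.04 m and angle between the x axis of tool1_mid and the x axis of clip2, either way round below 0.08 rad) or (y of tool1_mid in the frame of clip3 between -0.005 and 0.005 m and z of tool1_mid in the frame of clip3 between -0.005 and 0.004 m and x of tool1_mid in the frame of clip3 between -0.016 and 0.016 m and x of tool1_head in the frame of clip3 above 0.04 m and angle between the x axis of tool1_mid and the x axis of clip3, either way round below 0.08 rad) or (y of tool1_mid in the frame of clip4 between -0.005 and 0.005 m and z of tool1_mid in the frame of clip4 between -0.005 and 0.004 m and x of tool1_mid in the frame of clip4 between -0.016 and 0.016 m and x of tool1_head in the frame of clip4 above 0.04 m and angle between the x axis of tool1_mid and the x axis of clip4, either way round below 0.08 rad)) and ((y of tool2_mid in the frame of clip1 between -0.005 and 0.005 m and z of tool2_mid in the frame of clip1 between -0.005 and 0.004 m and x of tool2_mid in the frame of clip1 between -0.016 and 0.016 m and x of tool2_head in the frame of clip1 above 0.04 m and angle between the x axis of tool2_mid and the x axis of clip1, either way round below 0.08 rad) or (y of tool2_mid in the frame of clip2 between -0.005 and 0.005 m and z of tool2_mid in the frame of clip2 between -0.005 and 0.004 m and x of tool2_mid in the frame of clip2 between -0.016 and 0.016 m and x of tool2_head in the frame of clip2 above 0.04 m and angle between the x axis of tool2_mid and the x axis of clip2, either way round below 0.08 rad) or (y of tool2_mid in the frame of clip3 between -0.005 and 0.005 m and z of tool2_mid in the frame of clip3 between -0.005 and 0.004 m and x of tool2_mid in the frame of clip3 between -0.016 and 0.016 m and x of tool2_head in the frame of clip3 above 0.04 m and angle between the x axis of tool2_mid and the x axis of clip3, either way round below 0.08 rad) or (y of tool2_mid in the frame of clip4 between -0.005 and 0.005 m and z of tool2_mid in the frame of clip4 between -0.005 and 0.004 m and x of tool2_mid in the frame of clip4 between -0.016 and 0.016 m and x of tool2_head in the frame of clip4 above 0.04 m and angle between the x axis of tool2_mid and the x axis of clip4, either way round below 0.08 rad)) and ((y of tool3_mid in the frame of clip1 between -0.005 and 0.005 m and z of tool3_mid in the frame of clip1 between -0.005 and 0.004 m and x of tool3_mid in the frame of clip1 between -0.016 and 0.016 m and x of tool3_head in the frame of clip1 above 0.04 m and angle between the x axis of tool3_mid and the x axis of clip1, either way round below 0.08 rad) or (y of tool3_mid in the frame of clip2 between -0.005 and 0.005 m and z of tool3_mid in the frame of clip2 between -0.005 and 0.004 m and x of tool3_mid in the frame of clip2 between -0.016 and 0.016 m and x of tool3_head in the frame of clip2 above 0.04 m and angle between the x axis of tool3_mid and the x axis of clip2, either way round below 0.08 rad) or (y of tool3_mid in the frame of clip3 between -0.005 and 0.005 m and z of tool3_mid in the frame of clip3 between -0.005 and 0.004 m and x of tool3_mid in the frame of clip3 between -0.016 and 0.016 m and x of tool3_head in the frame of clip3 above 0.04 m and angle between the x axis of tool3_mid and the x axis of clip3, either way round below 0.08 rad) or (y of tool3_mid in the frame of clip4 between -0.005 and 0.005 m and z of tool3_mid in the frame of clip4 between -0.005 and 0.004 m and x of tool3_mid in the frame of clip4 between -0.016 and 0.016 m and x of tool3_head in the frame of clip4 above 0.04 m and angle between the x axis of tool3_mid and the x axis of clip4, either way round below 0.08 rad)) and ((y of tool4_mid in the frame of clip1 between -0.005 and 0.005 m and z of tool4_mid in the frame of clip1 between -0.005 and 0.004 m and x of tool4_mid in the frame of clip1 between -0.016 and 0.016 m and x of tool4_head in the frame of clip1 above 0.04 m and angle between the x axis of tool4_mid and the x axis of clip1, either way round below 0.08 rad) or (y of tool4_mid in the frame of clip2 between -0.005 and 0.005 m and z of tool4_mid in the frame of clip2 between -0.005 and 0.004 m and x of tool4_mid in the frame of clip2 between -0.016 and 0.016 m and x of tool4_head in the frame of clip2 above 0.04 m and angle between the x axis of tool4_mid and the x axis of clip2, either way round below 0.08 rad) or (y of tool4_mid in the frame of clip3 between -0.005 and 0.005 m and z of tool4_mid in the frame of clip3 between -0.005 and 0.004 m and x of tool4_mid in the frame of clip3 between -0.016 and 0.016 m and x of tool4_head in the frame of clip3 above 0.04 m and angle between the x axis of tool4_mid and the x axis of clip3, either way round below 0.08 rad) or (y of tool4_mid in the frame of clip4 between -0.005 and 0.005 m and z of tool4_mid in the frame of clip4 between -0.005 and 0.004 m and x of tool4_mid in the frame of clip4 between -0.016 and 0.016 m and x of tool4_head in the frame of clip4 above 0.04 m and angle between the x axis of tool4_mid and the x axis of clip4, either way round below 0.08 rad)) and value of joint lever above 0.33 rad and value of joint collar below 0.003 m), for 0.3 s.
At the end, for the whole second after the job is handed in: Every tool present lies in a clip of the warmer, at rest: shank's middle within 5 mm sideways, 4 to 5 mm in height and 16 mm along of a clip seat, within 0.08 rad of the warmer's x, head on the heater side. Lever at ON (above 0.33 rad), collar down (below 3 mm) (all of step 3 and linear speed of each of tool1, tool2, tool3, tool4 below 0.03 m/s); the robot touches nothing.
It fails at once if the gas can is moved by more than 4 cm (distance of canister from where it was at the start of the episode above 0.04 m).
It fails at once if the wax block is moved by more than 4 cm (distance of wax_block from where it was at the start of the episode above 0.04 m).
It fails at once if the graphite paddle is moved by more than 4 cm (distance of paddle from where it was at the start of the episode above 0.04 m).
Of tool1, tool2, tool3, tool4 only 3 to 4 are there at a start; the rules pass over those that are not, and their reading is None.
At some moment in a run one of tool1, tool2, tool3, tool4 may be knocked a few centimetres aside while the robot is not near it.
Once in a run the grip may slacken for a moment while it holds something.
It also fails if it takes over 192 s, if anything falls off the work surface, if the arm or the gripper's body presses on something with over 40 N, if the wrist force passes 120 N, or if a joint passes its speed limit or range.

ROBOT

A 6-joint arm with a two-finger parallel gripper is mounted at the origin on the work surface. World frame = base frame: x ahead of the robot, y to its left, z up, the work surface at z = 0. Lengths are in m, angles in rad, forces in N, time in s.
With the tool pointing down it reaches from about 0.275 to 0.85 m from the base axis. Payload 5.2 kg.
Tool frame: the origin (TCP) lies midway between the tips of the shut fingers; the grasp point (between the pads) lies 19 mm behind it; z points along the fingers, y is the line along which they close (so a half turn about z gives the same grasp; the last joint's range is limited). The gripper opens to 85 mm and grips with 20 to 120 N. Pads are 22 mm wide; open, the fingers measure 114 mm over their backs; the gripper's body (76 mm by 85 mm) begins 54 mm behind the grasp point. The pads swing forward as they close: fully open they stand 13 mm farther back than shut.
Start: joints at [-1.532, 0.259, 1.535, -0, 1.348, -0.203], TCP at [0.132, -0.534, 0.231] pointing down, gripper open.
Joint ranges: [-3.14, 3.14], [-0.91, 2.08], [0.19, 2.58], [-1.22, 4.36], [0.22, 2.71], [-3.12, 3.12]. Speed limits (rad/s): [2.57, 2.57, 3.14, 3.14, 3.14, 3.14].

INTERFACE

Orientations are given as a rotation vector (axis times angle).
In Python, from plant import ctrl, viewer, workorder gives the robot as it stands.
- The arm moves only by the shell command python3 -m pendant 'ROWS' [OPENING]. ROWS is JSON, a list of rows, each a list of 4 numbers: the shift along the tool's x, y, z in m, then the turn about the tool's z in rad. In form: [[tx, ty, tz, spin], ...]. A call has 1 to 20 rows; each row is the pose to reach, as a shift and turn from the pose commanded when the call began, along the tool's axes at that moment; what a row does not reach only later rows make up. A row lasts 1/12 s, in which the tool goes at most 41.7 mm and 7.16 degrees, less where a joint would pass 70% of its speed; a pose out of reach is approached as far as the arm can. A call with a gripper value outside its range is refused whole. OPENING is the opening, from 0 (shut) to 1 (fully open), set as the call begins (- or left out, the last holds). The fingers move at their own pace and stop on an object; the grip force is fixed at half the most. Time passes only in rows, so rows that repeat a pose let the fingers close. It gives the time, the measured TCP pose, the force, the opening and the grip force at its end, in the units of the state.
- ctrl.sense(): the state, without advancing time (a new reading comes with each control period).
- viewer.grab_frame(name): name is "scene" or "top"; returns (picture, depth): 480x640x3 uint8, red, green, blue; 480x640 float32, m along the optical axis (not along the pixel's ray), 0 where there is no reading.
- viewer.calibration(name): a dict with "camera_matrix" (3x3 intrinsics, pixels), "position" and "attitude" of the camera in the world. Camera axes: x right, y up, looking along -z (the intrinsics and any distortion apply to the point x, -y, -z); pixel columns grow to the right and rows downward; lengths in m; the calibration is good to about 2 mm. A picture is of the moment at which its call begins. calibration takes no time and is no camera call.
- workorder.sign_off(): hands the job in; it is judged then, once.
The state is a dict: "clock": time; "joints": joint angles; "qd": joint speeds; "effort": joint torques, N m; "eef_pos": TCP position; "tool_rot": TCP orientation; "force": force on the tool from outside, world axes, zero at the start; "wrist_torque": the same for the moment, N m; "width": finger opening in m; "gripper_force": force on a finger pad.
Only numpy, scipy, OpenCV 4.12 (cv2) and the standard library are available. Lean on these libraries where they do the work, as an engineer would, in place of code of your own. Each camera call takes 0.05 s, during which the arm holds its last target. There are 200 camera calls.

## Working session

There is one attempt and no reset: what is moved stays moved. The work goes in short steps, Python scripts to look and compute and a shell command to move; the robot and the scene stay as the last step left them, time stands still between calls to the robot, and variables do not carry over. Pictures are saved under pics/ and viewed, at most 14 in all, crops included, and the job is handed in when it is done.

```bash
ls; mkdir -p pics
cat > h.py <<'E'
import numpy as np, cv2
from plant import ctrl, viewer, workorder
from scipy.spatial.transform import Rotation as R
def grab(n):
    im,d=viewer.grab_frame(n); c=viewer.calibration(n)
    K=np.array(c["camera_matrix"]); v,u=np.mgrid[:480,:640]
    at=np.array(c["attitude"]); M=R.from_rotvec(at).as_matrix() if at.size==3 else at.reshape(3,3)
    P=np.stack([(u-K[0,2])/K[0,0]*d,-(v-K[1,2])/K[1,1]*d,-d],-1)@M.T+np.array(c["position"])
    P[d==0]=np.nan
    return im,d,P
def save(im,f): cv2.imwrite('pics/'+f,im[:,:,::-1])
E
python3 - <<'E'
from h import *
print(viewer.calibration("top"));print(viewer.calibration("scene"));print(ctrl.sense())
for n in("top","scene"):
    im,d,P=grab(n);save(im,n+'0.png');np.savez('/tmp/'+n,im=im,P=P)
E
```

```text
pics
{'camera_matrix': array([[582.73610185,   0.        , 322.88339151],
       [  0.        , 582.73610185, 233.98744859],
       [  0.        ,   0.        ,   1.        ]]), 'position': array([0.35537503, 0.00471697, 1.258732  ]), 'attitude': array([ 0.12569818, -0.14916733, -1.59335355])}
{'camera_matrix': array([[610.08271918,   0.        , 323.16734817],
       [  0.        , 610.08271918, 227.9740046 ],
       [  0.        ,   0.        ,   1.        ]]), 'position': array([1.5674421 , 0.3318501 , 0.90883757]), 'attitude': array([0.60247213, 0.86402774, 1.72909874])}
{'clock': 0.0, 'joints': array([-1.53180745e+00,  2.59368779e-01,  1.53611906e+00, -3.86776475e-05,
        1.34798354e+00, -2.02791352e-01]), 'qd': array([ 5.50517791e-04,  8.54671050e-04, -5.62854920e-04,  7.64702781e-05,
        7.97894092e-04,  7.90933157e-04]), 'effort': array([ 7.54642156e-05, -4.46041167e+01, -2.90563846e+01, -4.45415787e-05,
        1.14861235e-02,  2.58368047e-06]), 'eef_pos': array([ 0.13167991, -0.53344624,  0.23044638]), 'tool_rot': array([-3.11680087e+00, -3.78650299e-01, -1.82277826e-04]), 'force': array([ 0.58188218, -0.23634461, -0.05344845]), 'wrist_torque': array([-0.04882966,  0.01858484, -0.03175636]), 'gripper_force': 0.0, 'width': 0.0854170559872209}
```

View pics/top0.png

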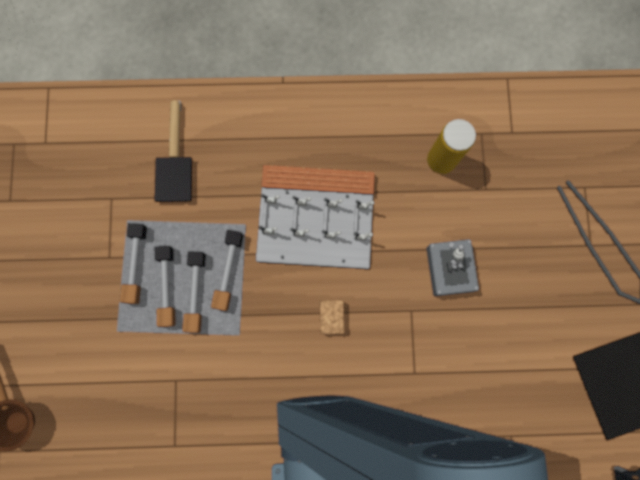

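View pics/scene0.png

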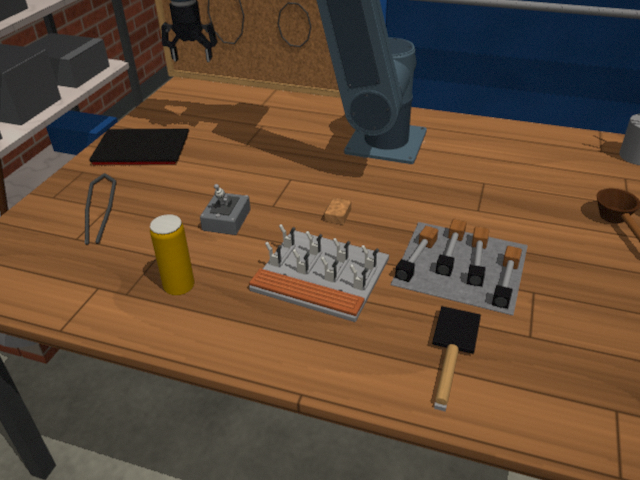

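Both images show the scene clearly. In the top view the four tools lie on the mat with their heads up-image at (136,231), (164,254), (196,259) and (234,238). The warmer is centred near (316,217) and the switch near (454,268), with its lever tip at (459,246). The wax is at (332,317).

```bash
cat >> h.py <<'E'
def rect(Q):
    r=cv2.minAreaRect((Q[:,:2]*1000).astype(np.float32)); return np.round(r[0],1),np.round(r[1],1),round(r[2],2)
def comps(P,mask,mn=15):
    n,l,s,c=cv2.connectedComponentsWithStats(mask.astype(np.uint8),connectivity=4)
    return [(P[l==i],s[i],c[i]) for i in range(1,n) if s[i,4]>=mn]
E
python3 - <<'E'
from h import *
for n in("top","scene"):
    Z=np.load(f'/tmp/{n}.npz');P=Z['P'];im=Z['im']
    z=P[...,2]
    reg=(np.abs(P[...,0]-.42)<.25)&(np.abs(P[...,1])<.5)
    print(n,'table z',np.nanmedian(z[reg]))
    m=reg&(z>.029)&(z<.045)&(P[...,1]>.12)
    for Q,s,c in comps(P,m): print('blk',c.round(),len(Q),np.nanmean(Q,0).round(4),rect(Q))
    m=reg&(z>.008)&(z<.019)&(P[...,1]<.15)&(P[...,1]>-.18)
    for Q,s,c in comps(P,m,300): print('plate',c.round(),len(Q),rect(Q))
    hsv=cv2.cvtColor(im,cv2.COLOR_RGB2HSV)
    m=reg&(z>.02)&(z<.033)&(P[...,1]<.15)&(P[...,1]>-.18)&(P[...,0]>.42)
    for Q,s,c in comps(P,m,200): print('bar',c.round(),len(Q),rect(Q),np.nanmedian(Q[:,2]))
    m=reg&(z>.04)&(z<.05)&(P[...,1]<-.18)
    for Q,s,c in comps(P,m,100): print('box',c.round(),len(Q),rect(Q),np.nanmedian(Q[:,2]))
    m=reg&(z>.055)&(z<.16)&(P[...,1]<-.18)&(P[...,1]>-.35)
    for Q,s,c in comps(P,m,5):
        print('lever',c.round(),len(Q),Q.mean(0).round(4))
        for a in np.arange(.055,.16,.01):
            q=Q[(Q[:,2]>=a)&(Q[:,2]<a+.01)]
            if len(q):print('   ',q.mean(0).round(4),len(q))
    m=reg&(z>.045)&(z<.1)&(P[...,1]<.12)&(P[...,1]>-.18)&(P[...,0]>.3)
    for Q,s,c in comps(P,m,5): print('fork',c.round(),len(Q),Q.mean(0).round(4),np.nanmax(Q[:,2]).round(4))
im=np.load('/tmp/top.npz')['im']
a=cv2.resize(im[230:305,415:490],(400,400),interpolation=2)
b=cv2.resize(im[160:275,250:385],(400,400*115//135),interpolation=2)
o=np.zeros((400,800,3),np.uint8);o[:,:400]=a;o[:b.shape[0],400:]=b;save(o,'c1.png')
E
```

```text
top table z 0.0011362006809072511
blk [134. 229.] 235 [0.5909 0.384  0.0352] (array([592.1, 384.2]), array([35.7, 31.6]), 84.92)
blk [233. 237.] 234 [0.5698 0.1757 0.035 ] (array([570.7, 176.2]), array([34.4, 32.1]), 79.51)
blk [162. 252.] 234 [0.5407 0.3248 0.0353] (array([540.9, 325.1]), array([32.6, 34. ]), 3.34)
blk [194. 257.] 231 [0.5274 0.2561 0.0353] (array([528.7, 256.5]), array([35.4, 30.7]), 88.8)
blk [128. 293.] 305 [0.4564 0.3939 0.0349] (array([456.5, 393.9]), array([36.6, 37.9]), 88.78)
blk [219. 299.] 303 [0.4377 0.2031 0.0352] (array([438.1, 203.4]), array([33.8, 40. ]), 79.04)
blk [164. 316.] 312 [0.4061 0.3182 0.0352] (array([406.3, 318.2]), array([39.6, 33.4]), 2.16)
blk [190. 322.] 309 [0.3927 0.2631 0.0351] (array([392.9, 263.5]), array([34.3, 37.1]), 88.35)
plate [313. 231.] 6107 (array([590.9,   1.3]), array([245.4, 164.3]), 84.99)
plate [364. 220.] 334 (array([ 605.3, -107.7]), array([29.5, 64.4]), 83.93)
box [452. 268.] 1675 (array([ 493.6, -288.1]), array([110.3,  91.1]), 5.49) 0.04543024734834433
lever [457. 258.] 260 [ 0.5051 -0.2856  0.0898]
    [ 0.4932
[... 2524 characters left out ...]
0.] 48 [ 0.5709 -0.0201  0.0618] 0.0761
fork [337. 243.] 45 [0.5749 0.0221 0.0637] 0.0778
fork [347. 247.] 49 [0.5772 0.0457 0.062 ] 0.0792
fork [269. 248.] 51 [ 0.631  -0.1144  0.0628] 0.0785
fork [279. 251.] 49 [ 0.6333 -0.0916  0.0622] 0.0805
fork [365. 251.] 47 [0.5813 0.0879 0.0634] 0.0767
fork [375. 254.] 46 [0.5834 0.1115 0.063 ] 0.0823
fork [296. 255.] 46 [ 0.6366 -0.0492  0.0639] 0.0803
fork [340. 251.] 5 [0.5781 0.0307 0.0467] 0.0492
fork [306. 258.] 51 [ 0.6391 -0.0263  0.062 ] 0.0829
fork [325. 262.] 49 [0.6426 0.0163 0.064 ] 0.0777
fork [335. 265.] 46 [0.6455 0.0404 0.0644] 0.0843
fork [354. 271.] 55 [0.6496 0.0823 0.0626] 0.0797
fork [364. 273.] 49 [0.651  0.1052 0.0631] 0.0802
```

View pics/c1.png

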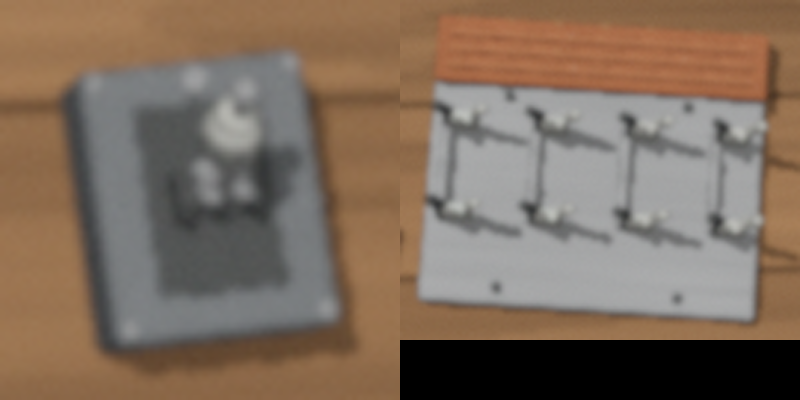

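```bash
cat >> h.py <<'E'
def yaw(): 
    x=R.from_rotvec(ctrl.sense()["tool_rot"]).as_matrix()[:,0]; return np.arctan2(x[1],x[0])
def to(*T):
    "x,y,z,yaw targets -> rows in current tool axes"
    s=ctrl.sense(); M=R.from_rotvec(s["tool_rot"]).as_matrix()
    for x,y,z,w in T: print((M.T@(np.array([x,y,z])-s["eef_pos"])).round(4), round((yaw()-w+np.pi/2)%np.pi-np.pi/2,4))
E
python3 - <<'E'
from h import *
to((.511,-.2863,.2,.094),(.511,-.2863,.072,.094))
E
```

```text
[ 0.4274 -0.1492  0.0309] 0.1478
[ 0.4274 -0.1489  0.1589] 0.1478
```

```bash
python3 -m pendant '[[0.04,-0.014,0.003,0.02],[0.08,-0.028,0.006,0.04],[0.12,-0.042,0.009,0.06],[0.16,-0.056,0.012,0.08],[0.2,-0.07,0.015,0.1],[0.24,-0.084,0.018,0.12],[0.28,-0.098,0.021,0.14],[0.32,-0.112,0.024,0.148],[0.36,-0.126,0.027,0.148],[0.4,-0.14,0.03,0.148],[0.4274,-0.149,0.031,0.148],[0.4274,-0.149,0.031,0.148],[0.4274,-0.149,0.06,0.148],[0.4274,-0.149,0.09,0.148],[0.4274,-0.149,0.11,0.148],[0.4274,-0.149,0.11,0.148]]' 0.7
python3 - <<'E'
from h import *
print(ctrl.sense()['eef_pos'],yaw())
to((.511,-.2863,.072,.094))
im,d,P=grab("scene");np.savez('/tmp/s1',im=im,P=P)
save(cv2.resize(im[120:280,150:310],(640,600)),'s1.png')
E
```

```text
clock: 1.43
eef_pos: [0.508, -0.2848, 0.1162]
tool_rot: [-3.132, -0.147, 0.012]
force: [-0.9, -0.3, -1.5]
width: 0.0597
gripper_force: 0.0
[ 0.50796294 -0.28476037  0.11622549] 0.0940163472565256
[0.0032 0.0021 0.0442] 0.0
```

View pics/s1.png

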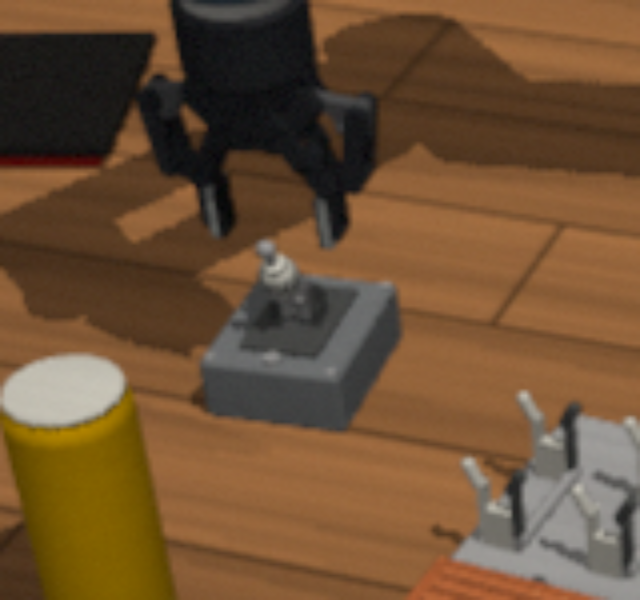

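The open fingers straddle the lever, whose ball is at (278,270) in the crop, so I go down and grip it.

```bash
python3 -m pendant '[[0.001,0.001,0.02,0],[0.003,0.002,0.04,0],[0.003,0.002,0.044,0],[0.003,0.002,0.044,0],[0.003,0.002,0.044,0]]' ; python3 -m pendant '[[0,0,0,0],[0,0,0,0],[0,0,0,0],[0,0,0,0],[0,0,0,0],[0,0,0,0],[0,0,0,0],[0,0,0,0]]' 0; python3 -c "
from h import *
to((.511,-.2863,.072,.094))"
```

```text
clock: 1.9
eef_pos: [0.5146, -0.2894, 0.0787]
tool_rot: [3.137, 0.147, 0.002]
force: [-0.1, 0.2, 0.2]
width: 0.06
gripper_force: 0.0
clock: 2.57
eef_pos: [0.5146, -0.2867, 0.0791]
tool_rot: [-3.136, -0.147, -0.002]
force: [-0.8, 8.0, 10.7]
width: 0.0209
gripper_force: 58.2
[-0.0036 -0.0007  0.0071] -0.0
```

```bash
python3 -m pendant '[[0,0,0,0],[0,0,0,0],[0,0,0,0],[0,0,0,0],[0,0,0,0]]' 0.6; python3 -c "
from h import *
to((.511,-.2863,.072,.094))"
```

```text
clock: 2.98
eef_pos: [0.5141, -0.289, 0.0773]
tool_rot: [3.138, 0.147, -0.0]
force: [-0.1, 1.1, -0.3]
width: 0.0515
gripper_force: 0.0
[-0.0029 -0.003   0.0053] -0.0004
```

```bash
python3 -m pendant '[[-0.003,-0.0025,0.003,0],[-0.003,-0.0025,0.006,0],[-0.003,-0.0025,0.006,0],[-0.003,-0.0025,0.006,0],[-0.003,-0.0025,0.006,0]]' ; python3 -m pendant '[[0,0,0,0],[0,0,0,0],[0,0,0,0],[0,0,0,0],[0,0,0,0],[0,0,0,0],[0,0,0,0],[0,0,0,0]]' 0; python3 -c "
from h import *
to((.511,-.2863,.072,.094))"
```

```text
clock: 3.4
eef_pos: [0.511, -0.2865, 0.0712]
tool_rot: [-3.138, -0.147, 0.0]
force: [0.1, -0.2, 1.2]
width: 0.051
gripper_force: 0.0
clock: 4.07
eef_pos: [0.5111, -0.2866, 0.0717]
tool_rot: [3.138, 0.147, 0.001]
force: [-0.1, 0.6, 3.5]
width: 0.0207
gripper_force: 58.5
[-0.0001 -0.0003 -0.0003] -0.0001
```

```bash
python3 -m pendant '[[0.001,0,-0.003,0],[0.0025,0,-0.006,0],[0.004,0,-0.009,0],[0.005,0,-0.012,0],[0.005,0,-0.012,0],[0.005,0,-0.012,0],[0.005,0,-0.012,0]]'; python3 -c "
from h import *
im,d,P=grab('top');np.savez('/tmp/t2',im=im,P=P)
a=im[200:310,400:510]
im,d,P=grab('scene')
o=np.hstack([cv2.resize(a,(400,500)),cv2.resize(im[150:250,180:260],(400,500))]);save(o,'s2.png')"
```

```text
clock: 4.65
eef_pos: [0.5157, -0.2861, 0.0831]
tool_rot: [-3.138, -0.147, 0.001]
force: [-1.9, -3.9, -6.3]
width: 0.0211
gripper_force: 58.9
```

View pics/s2.png

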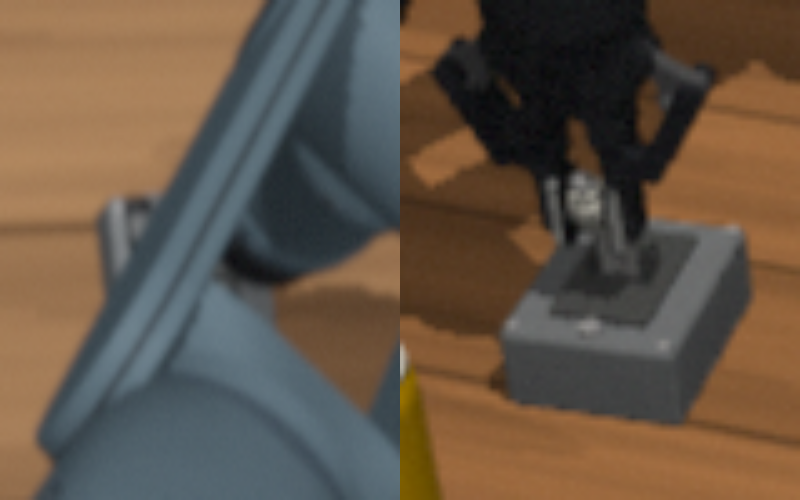

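The right half shows the ball held between the pads at (585,205). The spring pull is about 6 N, so the collar is up, and I swing the lever over.

```bash
python3 -m pendant '[[-0.0028,0,-0.001,0],[-0.0056,0,-0.002,0],[-0.0085,0,-0.0028,0],[-0.0114,0,-0.0035,0],[-0.0143,0,-0.004,0],[-0.0173,0,-0.0044,0],[-0.0203,0,-0.0046,0],[-0.0232,0,-0.0047,0],[-0.0262,0,-0.0046,0],[-0.0291,0,-0.0044,0],[-0.032,0,-0.004,0],[-0.035,0,-0.0035,0],[-0.0378,0,-0.0028,0],[-0.0408,0,-0.002,0],[-0.0437,0,-0.001,0],[-0.0464,0,0,0],[-0.0475,0,0.0005,0],[-0.0475,0,0.0005,0],[-0.0475,0,0.0005,0]]'
```

```text
clock: 6.33
eef_pos: [0.4686, -0.2905, 0.0828]
tool_rot: [-3.138, -0.147, 0.0]
force: [-0.1, 0.3, 0.5]
width: -0.0002
gripper_force: 0.0
```

The grip was lost: the width reads 0. I'll look before moving.

```bash
python3 -c "
from h import *
im,d,P=grab('scene');np.savez('/tmp/s3',im=im,P=P)
save(cv2.resize(im[150:250,170:270],(600,600)),'s3.png')"
```

```text
(no output)
```

View pics/s3.png

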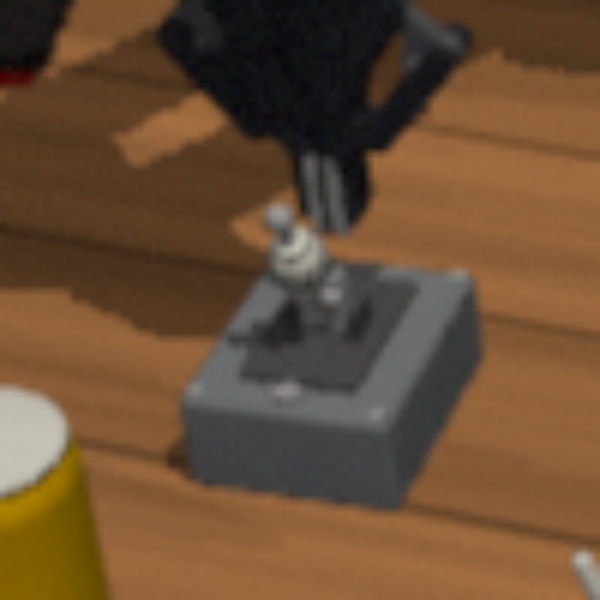

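The lever is still ON with the collar down, its ball at (298,255) in the crop and the shut fingers behind it. This was probably the slackened grip, so I locate the ball and retry.

```bash
python3 -m pendant '[[0,0,-0.03,0],[0,0,-0.07,0],[0.02,0,-0.07,0],[0.042,0,-0.07,0],[0.042,0,-0.07,0],[0.042,0,-0.07,0]]' 0.6
python3 -c "
from h import *
P=np.load('/tmp/s3.npz')['P'];Q=P[180:215,205:235].reshape(-1,3)
Q=Q[(Q[:,2]>.078)&(Q[:,2]<.14)&(Q[:,0]>.49)]
for a in np.arange(.078,.135,.006):
    q=Q[(Q[:,2]>=a)&(Q[:,2]<a+.006)]
    if len(q):print(q.mean(0).round(4),len(q),np.ptp(q[:,1]).round(4))
to((.511,-.2863,.072,.094))"
```

```text
clock: 6.88
eef_pos: [0.5111, -0.2863, 0.1527]
tool_rot: [3.138, 0.149, 0.0]
force: [-0.6, 0.1, 0.4]
width: 0.0512
gripper_force: 0.0
[ 0.5053 -0.2824  0.0808] 6 0.0069
[ 0.5161 -0.2837  0.0886] 3 0.0131
[ 0.5197 -0.2847  0.0931] 16 0.0202
[ 0.5175 -0.2836  0.0994] 28 0.0264
[ 0.5155 -0.2842  0.1049] 27 0.0204
[ 0.517  -0.2855  0.1105] 12 0.0136
[ 0.524  -0.2853  0.1182] 3 0.0025
[ 0.5245 -0.2855  0.1238] 11 0.0115
[ 0.5249 -0.2868  0.128 ] 7 0.0078
[-0.0001 -0.      0.0807] 0.0012
```

```bash
python3 -m pendant '[[0,0,0.03,0],[0,0,0.06,0],[0,0,0.08,0],[0,0,0.081,0],[0,0,0.081,0],[0,0,0.081,0]]'; python3 -m pendant '[[0,0,0,0],[0,0,0,0],[0,0,0,0],[0,0,0,0],[0,0,0,0],[0,0,0,0],[0,0,0,0],[0,0,0,0]]' 0;  python3 -m pendant '[[0.001,0,-0.003,0],[0.0025,0,-0.006,0],[0.004,0,-0.009,0],[0.005,0,-0.012,0],[0.005,0,-0.012,0],[0.005,0,-0.012,0],[0.005,0,-0.012,0]]'; python3 -m pendant '[[-0.0028,0,-0.001,0],[-0.0056,0,-0.002,0],[-0.0085,0,-0.0028,0],[-0.0114,0,-0.0035,0],[-0.0114,0,-0.0035,0]]'
```

```text
clock: 7.38
eef_pos: [0.5106, -0.2871, 0.0727]
tool_rot: [3.137, 0.147, 0.001]
force: [1.0, 0.2, 0.5]
width: 0.0509
gripper_force: 0.0
clock: 8.05
eef_pos: [0.5112, -0.2867, 0.0737]
tool_rot: [3.137, 0.147, 0.003]
force: [-0.9, 1.5, 6.7]
width: 0.0209
gripper_force: 58.3
clock: 8.63
eef_pos: [0.515, -0.2861, 0.0835]
tool_rot: [-3.138, -0.147, 0.001]
force: [-2.7, -2.7, -5.1]
width: 0.0209
gripper_force: 58.9
clock: 9.05
eef_pos: [0.5042, -0.2871, 0.0876]
tool_rot: [3.138, 0.146, 0.002]
force: [2.5, -0.6, -7.1]
width: 0.0206
gripper_force: 58.9
```

```bash
python3 -m pendant '[[-0.003,0,-0.0015,0],[-0.006,0,-0.0025,0],[-0.009,0,-0.0027,0],[-0.012,0,-0.0028,0],[-0.015,0,-0.0026,0],[-0.018,0,-0.0024,0]]' ;python3 -m pendant '[[-0.003,0,0.0005,0],[-0.006,0,0.001,0],[-0.009,0,0.0017,0],[-0.012,0,0.0025,0],[-0.015,0,0.0035,0],[-0.018,0,0.0045,0],[-0.0195,0,0.005,0],[-0.0195,0,0.005,0]]'
```

```text
clock: 9.55
eef_pos: [0.4856, -0.2888, 0.0897]
tool_rot: [-3.138, -0.147, 0.001]
force: [-0.2, 0.1, 0.8]
width: 0.0126
gripper_force: 0.0
clock: 10.22
eef_pos: [0.4663, -0.2906, 0.0846]
tool_rot: [-3.138, -0.147, 0.0]
force: [0.8, 0.1, 0.4]
width: 0.0001
gripper_force: 0.0
```

It slipped again. The upward push while closing means the pads sit above the ball's centre, so I'll grip lower. First I check where the lever is now.

```bash
python3 -m pendant '[[0,0,-0.03,0],[0,0,-0.068,0],[0.02,0,-0.068,0],[0.042,0,-0.068,0],[0.044,0,-0.068,0],[0.044,0,-0.068,0]]' 0.6
python3 -c "
from h import *
im,d,P=grab('scene');Q=P[170:220,200:240].reshape(-1,3)
Q=Q[(Q[:,2]>.078)&(Q[:,2]<.14)&(Q[:,0]>.44)]
for a in np.arange(.078,.135,.006):
    q=Q[(Q[:,2]>=a)&(Q[:,2]<a+.006)]
    if len(q):print(q.mean(0).round(4),len(q),np.ptp(q[:,1]).round(4))
to((.511,-.286,.065,.094))"
```

```text
clock: 10.72
eef_pos: [0.5113, -0.2862, 0.1526]
tool_rot: [3.138, 0.15, 0.0]
force: [0.0, 0.1, -1.1]
width: 0.0513
gripper_force: 0.0
[ 0.5025 -0.2844  0.0807] 8 0.0071
[ 0.5149 -0.2861  0.0876] 5 0.0144
[ 0.5192 -0.2832  0.0934] 13 0.0185
[ 0.5179 -0.2841  0.099 ] 27 0.023
[ 0.5152 -0.2834  0.1049] 23 0.0196
[ 0.518  -0.2855  0.1096] 16 0.0139
[ 0.5205 -0.286   0.1165] 4 0.0011
[ 0.5265 -0.2864  0.1245] 9 0.0119
[ 0.5252 -0.2842  0.1281] 9 0.0064
[ 0.0008 -0.      0.0872] 0.0008
```

```bash
python3 -m pendant '[[0,0,0.03,0],[0,0,0.06,0],[0,0,0.085,0],[0,0,0.088,0],[0,0,0.088,0],[0,0,0.088,0]]'; python3 -m pendant '[[0,0,0,0],[0,0,0,0],[0,0,0,0],[0,0,0,0],[0,0,0,0],[0,0,0,0],[0,0,0,0],[0,0,0,0]]' 0;  python3 -m pendant '[[0.001,0,-0.003,0],[0.0025,0,-0.006,0],[0.0025,0,-0.006,0],[0.0025,0,-0.006,0]]'
```

```text
clock: 11.27
eef_pos: [0.5105, -0.287, 0.0655]
tool_rot: [3.138, 0.147, 0.0]
force: [0.3, -0.3, 0.2]
width: 0.0512
gripper_force: 0.0
clock: 11.93
eef_pos: [0.5114, -0.2866, 0.0667]
tool_rot: [3.137, 0.147, 0.004]
force: [-0.5, 3.1, 5.1]
width: 0.021
gripper_force: 58.3
clock: 12.27
eef_pos: [0.5127, -0.2864, 0.0706]
tool_rot: [3.138, 0.148, -0.001]
force: [-2.2, -1.9, -4.9]
width: 0.0209
gripper_force: 58.9
```

```bash
python3 -m pendant '[[0.001,0,-0.002,0],[0.002,0,-0.004,0],[0.003,0,-0.006,0],[0.003,0,-0.006,0],[0.003,0,-0.006,0]]'; python3 -m pendant '[[0.0004,0,-0.001,0],[0.0008,0,-0.002,0],[0.0008,0,-0.002,0]]';python3 -m pendant '[[0.0004,0,-0.001,0],[0.0008,0,-0.002,0],[0.0008,0,-0.002,0]]'
python3 -c "
from h import *
im,d,P=grab('scene');np.savez('/tmp/s4',im=im,P=P)
save(cv2.resize(im[150:230,180:260],(600,600)),'s4.png')"
```

```text
clock: 12.68
eef_pos: [0.5154, -0.2861, 0.0767]
tool_rot: [-3.138, -0.147, 0.002]
force: [-4.6, -1.8, -4.6]
width: 0.0215
gripper_force: 47.0
clock: 12.93
eef_pos: [0.5162, -0.286, 0.0787]
tool_rot: [-3.138, -0.147, 0.002]
force: [-4.3, -1.8, -4.1]
width: 0.0209
gripper_force: 58.8
clock: 13.18
eef_pos: [0.5167, -0.2859, 0.0799]
tool_rot: [-3.138, -0.147, 0.003]
force: [-4.4, -3.0, -8.0]
width: 0.0211
gripper_force: 59.4
```

View pics/s4.png

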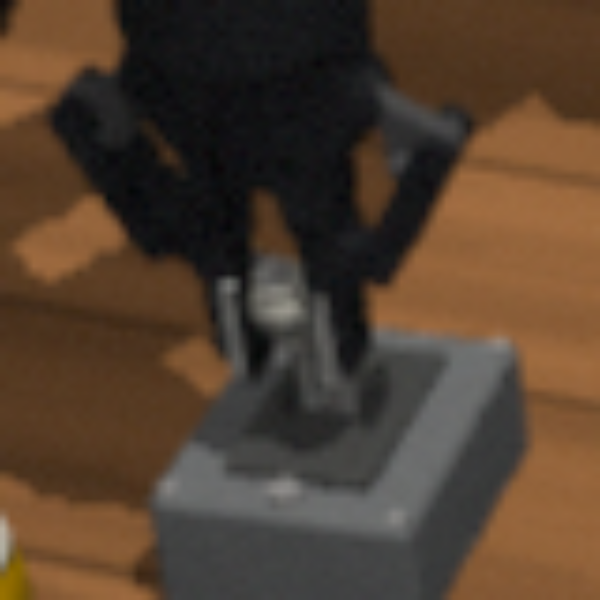

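The ball at (275,295) is held and up near the lever tip, high in the pads. The force rose to 8 N, so the collar is at its stop. I swing in monitored steps.

```bash
python3 -m pendant '[[-0.003,0,-0.001,0],[-0.006,0,-0.002,0],[-0.006,0,-0.002,0]]'; python3 -m pendant '[[-0.003,0,-0.0007,0],[-0.006,0,-0.0014,0],[-0.006,0,-0.0014,0]]';python3 -m pendant '[[-0.003,0,-0.0005,0],[-0.006,0,-0.001,0],[-0.006,0,-0.001,0]]'
```

```text
clock: 13.48
eef_pos: [0.5112, -0.2864, 0.0821]
tool_rot: [-3.138, -0.147, 0.001]
force: [-1.5, -4.2, -13.1]
width: 0.0209
gripper_force: 59.2
clock: 13.73
eef_pos: [0.5057, -0.2867, 0.0841]
tool_rot: [-3.138, -0.146, -0.001]
force: [1.7, -1.2, -13.6]
width: 0.0214
gripper_force: 59.1
clock: 13.98
eef_pos: [0.5002, -0.2878, 0.0863]
tool_rot: [3.137, 0.148, 0.003]
force: [3.1, 0.7, -6.0]
width: 0.0208
gripper_force: 58.8
```

```bash
python3 -m pendant '[[-0.003,0,-0.0002,0],[-0.006,0,-0.0003,0],[-0.006,0,-0.0003,0]]'; python3 -m pendant '[[-0.003,0,0,0],[-0.006,0,0.0003,0],[-0.006,0,0.0003,0]]';python3 -m pendant '[[-0.003,0,0.0005,0],[-0.006,0,0.001,0],[-0.006,0,0.001,0]]'
```

```text
clock: 14.23
eef_pos: [0.4938, -0.2877, 0.086]
tool_rot: [-3.138, -0.147, -0.002]
force: [4.5, 1.5, -4.7]
width: 0.021
gripper_force: 58.7
clock: 14.48
eef_pos: [0.488, -0.2891, 0.0857]
tool_rot: [3.137, 0.146, 0.002]
force: [4.1, 0.6, -4.5]
width: 0.0213
gripper_force: 58.7
clock: 14.73
eef_pos: [0.481, -0.29, 0.0853]
tool_rot: [3.137, 0.146, -0.001]
force: [-2.2, -0.0, 1.4]
width: 0.0206
gripper_force: 59.7
```

```bash
python3 -m pendant '[[-0.003,0,0.0006,0],[-0.006,0,0.0015,0],[-0.006,0,0.0015,0]]'; python3 -m pendant '[[-0.003,0,0.001,0],[-0.006,0,0.002,0],[-0.008,0,0.003,0],[-0.008,0,0.003,0]]'; python3 -c "
from h import *
im,d,P=grab('scene');save(cv2.resize(im[150:230,170:250],(600,600)),'s5.png')"
```

```text
clock: 14.98
eef_pos: [0.4745, -0.2904, 0.0828]
tool_rot: [3.137, 0.147, -0.003]
force: [-5.4, -1.2, 1.6]
width: 0.0206
gripper_force: 59.0
clock: 15.32
eef_pos: [0.4656, -0.2905, 0.0793]
tool_rot: [-3.137, -0.152, 0.007]
force: [-7.2, -0.2, 4.8]
width: 0.0202
gripper_force: 61.6
```

View pics/s5.png

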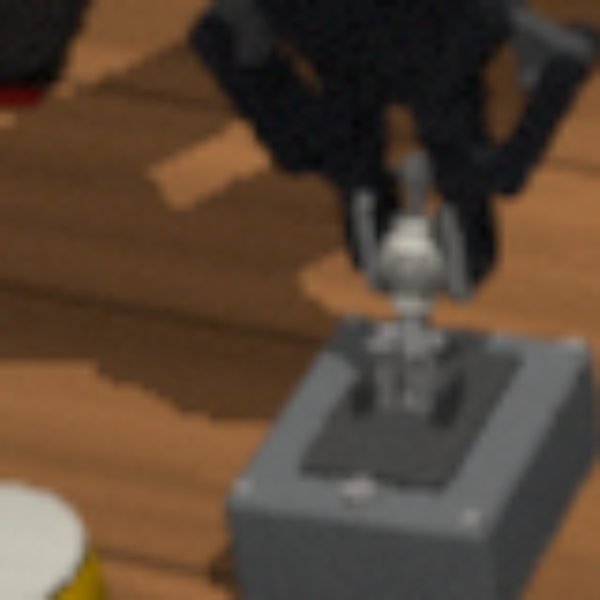

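The lever stands near the middle with the collar low and the ball at (410,250), on the edge of the pads. I open and measure the lever angle.

```bash
python3 -m pendant '[[0,0,0,0],[0,0,0,0],[0,0,0,0],[0,0,-0.03,0],[0,0,-0.065,0],[0,0,-0.065,0]]' 0.6;  python3 -c "
from h import *
im,d,P=grab('scene');save(cv2.resize(im[150:230,170:250],(600,600)),'s6.png')
Q=P[150:220,190:245].reshape(-1,3)
Q=Q[(Q[:,2]>.078)&(Q[:,2]<.15)&(Q[:,0]>.46)&(abs(Q[:,1]+.287)<.016)]
for a in np.arange(.078,.15,.006):
    q=Q[(Q[:,2]>=a)&(Q[:,2]<a+.006)]
    if len(q):print(q.mean(0).round(4),len(q),np.ptp(q[:,1]).round(4))"
```

```text
clock: 15.87
eef_pos: [0.4711, -0.2932, 0.1508]
tool_rot: [3.13, 0.147, 0.012]
force: [-0.2, -0.9, 0.7]
width: 0.0516
gripper_force: 0.0
[ 0.4879 -0.2882  0.0807] 16 0.0192
[ 0.4829 -0.2901  0.0866] 12 0.0138
[ 0.4817 -0.2873  0.0932] 17 0.0211
[ 0.4813 -0.2871  0.0991] 24 0.0237
[ 0.4784 -0.2884  0.1045] 34 0.0241
[ 0.4737 -0.2896  0.1109] 16 0.0139
[ 0.4674 -0.2901  0.1178] 5 0.0023
[ 0.4655 -0.291   0.1236] 9 0.013
[ 0.4649 -0.2912  0.1286] 8 0.0088
```

View pics/s6.png

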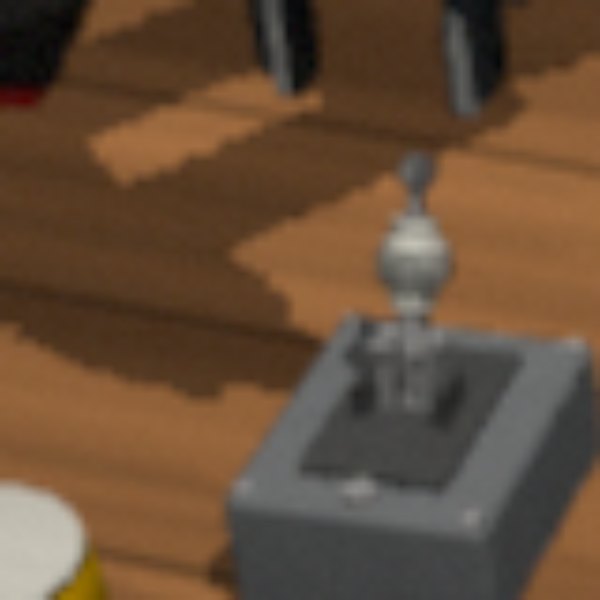

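The lever is now over at OFF, with its tip at (415,170) and the ball low. I nudge the tip towards -x with shut fingers to be sure it is at the end and locked.

```bash
python3 -m pendant '[[0.015,-0.001,0,0],[0.03,-0.002,0,0],[0.035,-0.003,0,0],[0.035,-0.003,0,0],[0.035,-0.003,0.015,0],[0.035,-0.003,0.03,0],[0.035,-0.003,0.033,0]]' 0; python3 -m pendant '[[-0.005,0,0,0],[-0.01,0,0,0],[-0.015,0,0,0],[-0.018,0,0,0],[-0.018,0,0,0]]';  python3 -m pendant '[[-0.003,0,0,0],[-0.006,0,0,0],[-0.006,0,0,0]]';python3 -m pendant '[[-0.003,0,0,0],[-0.006,0,0,0],[-0.006,0,0,0]]'
```

```text
clock: 16.5
eef_pos: [0.5004, -0.2831, 0.1087]
tool_rot: [-3.135, -0.147, 0.006]
force: [0.1, 0.0, -1.4]
width: -0.0002
gripper_force: 0.0
clock: 16.92
eef_pos: [0.4839, -0.2864, 0.1124]
tool_rot: [3.137, 0.146, 0.001]
force: [0.0, 0.5, 0.3]
width: -0.0002
gripper_force: 0.0
clock: 17.17
eef_pos: [0.479, -0.2868, 0.1121]
tool_rot: [3.137, 0.147, 0.003]
force: [2.1, -0.0, -0.5]
width: 0.0001
gripper_force: 0.9
clock: 17.42
eef_pos: [0.4782, -0.2871, 0.1125]
tool_rot: [3.136, 0.145, 0.019]
force: [20.3, 3.6, -6.4]
width: 0.0001
gripper_force: 10.1
```

The lever stops hard where the OFF end was predicted, so it is locked. On to the tools.

```bash
python3 -m pendant '[[0.012,0,0,0],[0.02,0,-0.02,0],[0.02,0,-0.06,0],[0.02,0,-0.1,0],[0.02,-0.04,-0.1,0],[0.02,-0.08,-0.1,0],[0.02,-0.12,-0.1,0],[0.02,-0.16,-0.1,0],[0.02,-0.2,-0.1,0],[0.02,-0.24,-0.1,0.05],[0.02,-0.28,-0.1,0.1],[0.02,-0.32,-0.1,0.15],[0.02,-0.36,-0.1,0.2],[0.02,-0.4,-0.1,0.25],[0.02,-0.4,-0.1,0.3],[0.02,-0.4,-0.1,0.3]]' 0.6
cat >> h.py <<'E'
def tools(n="top"):
    im,d,P=grab(n); z=P[...,2]
    m=(abs(P[...,0]-.47)<.2)&(z>.029)&(z<.04)&(P[...,1]>.12)&(P[...,1]<.5)
    B=[np.nanmean(Q,0) for Q,s,c in comps(P,m,60)]
    for h in B:
        for k in B:
            if h[0]>k[0] and abs(np.hypot(*(h-k)[:2])-.135)<.006:
                print('tool mid',(k+(h-k)*70/135)[:2].round(4),'yaw',round(np.arctan2(h[1]-k[1],h[0]-k[0]),3))
    print(len(B),'blocks'); return im,P
E
python3 -c "
from h import *
im,P=tools();save(cv2.resize(im[150:350,300:500],(600,600)),'t6.png')
tools('scene')
to((.5062,.1889,.1,-.2045),(.5062,.1889,.005,-.2045))"
```

```text
clock: 18.75
eef_pos: [0.4541, 0.1152, 0.2116]
tool_rot: [3.125, -0.318, -0.001]
force: [-0.4, -0.2, -0.2]
width: 0.0513
gripper_force: 0.0
tool mid [0.5262 0.3886] yaw -0.072
5 blocks
tool mid [0.4659 0.2599] yaw -0.052
tool mid [0.4718 0.2863] yaw -0.471
tool mid [0.5092 0.1895] yaw -0.206
tool mid [0.479  0.3213] yaw 0.044
tool mid [0.5291 0.3885] yaw -0.076
8 blocks
[ 0.0349 -0.085   0.1115] 0.0009
[ 0.0349 -0.0851  0.2065] 0.0009
```

View pics/t6.png

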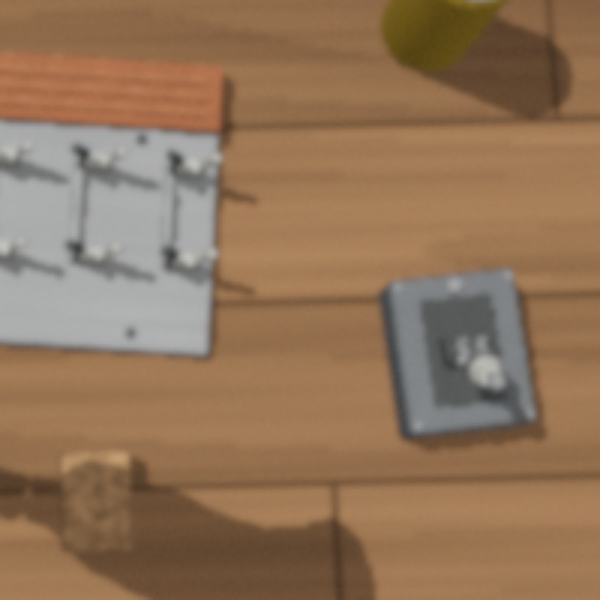

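The top crop shows the lever leaning to -x at (487,370), so the switch is OFF. Now I grasp the nearest tool.

```bash
python3 -m pendant '[[0.018,-0.04,0.03,0],[0.035,-0.08,0.06,0],[0.035,-0.085,0.1,0],[0.035,-0.085,0.14,0],[0.035,-0.085,0.17,0],[0.035,-0.085,0.18,0],[0.035,-0.085,0.18,0]]'; python3 -c "
from h import *
to((.507,.189,.004,-.2045))"
```

```text
clock: 19.43
eef_pos: [0.5038, 0.1868, 0.0272]
tool_rot: [3.122, -0.325, -0.014]
force: [-0.9, 0.1, -0.8]
width: 0.051
gripper_force: 0.0
[ 0.0028 -0.0029  0.0232] -0.0028
```

```bash
python3 -m pendant '[[0,0,0.01,0],[0,0,0.018,0],[0,0,0.02,0],[0,0,0.02,0]]'; python3 -m pendant '[[0,0,0,0],[0,0,0,0],[0,0,0,0],[0,0,0,0],[0,0,0,0],[0,0,0,0],[0,0,0,0],[0,0,0,0]]' 0; python3 -m pendant '[[0,0,-0.02,0],[0,0,-0.05,0],[0,0,-0.09,0],[0,0,-0.11,0],[0,0,-0.11,0],[0,0,-0.11,0]]'
python3 -c "
from h import *
to((.5972,-.0996,.115,-.0895),(.5972,-.0996,.036,-.0895))"
```

```text
clock: 19.77
eef_pos: [0.5072, 0.1886, 0.0121]
tool_rot: [-3.125, 0.324, -0.001]
force: [0.2, 1.0, -0.4]
width: 0.0511
gripper_force: 0.0
clock: 20.43
eef_pos: [0.5073, 0.1893, 0.0126]
tool_rot: [-3.125, 0.323, -0.003]
force: [-2.0, 0.2, 5.8]
width: 0.0111
gripper_force: 58.6
clock: 20.93
eef_pos: [0.5072, 0.1892, 0.1225]
tool_rot: [-3.124, 0.323, -0.004]
force: [-0.0, 0.0, -3.0]
width: 0.0115
gripper_force: 59.1
[0.1472 0.2643 0.0076] -0.1165
[0.147  0.2644 0.0866] -0.1165
```

```bash
python3 -m pendant '[[0.018,0.033,0,-0.015],[0.037,0.066,0,-0.03],[0.055,0.1,0,-0.045],[0.073,0.132,0,-0.06],[0.092,0.165,0,-0.08],[0.11,0.2,0,-0.1],[0.13,0.23,0,-0.1165],[0.147,0.2644,0,-0.1165],[0.147,0.2644,0.006,-0.1165],[0.147,0.2644,0.006,-0.1165],[0.147,0.2644,0.006,-0.1165],[0.147,0.2644,0.006,-0.1165]]'
python3 -c "
from h import *
to((.5972,-.0996,.044,-.0895))
im,d,P=grab('scene');save(cv2.resize(im[170:320,230:400],(680,600)),'s7.png')"
```

```text
clock: 21.93
eef_pos: [0.5951, -0.0985, 0.114]
tool_rot: [-3.137, 0.14, 0.005]
force: [0.2, -0.6, -2.2]
width: 0.0118
gripper_force: 59.3
[0.0025 0.001  0.07  ] 0.0005
```

View pics/s7.png

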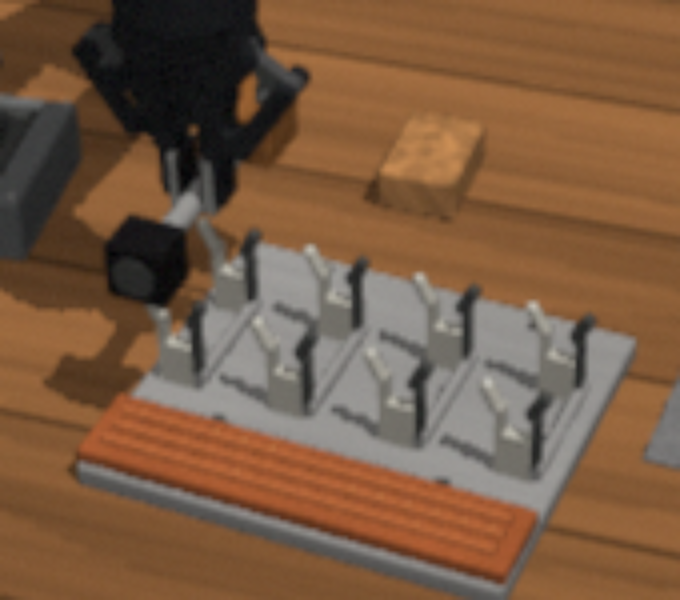

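The tool is held above station 1 with its head at (145,265). The forks' light prongs lean to -y, so the slot centre is slightly more +y than the fork mean. I check the held tool's pitch and head position.

```bash
cat >> h.py <<'E'
def held(n='scene',up=.1):
    im,d,P=grab(n); Q=P.reshape(-1,3); e=ctrl.sense()['eef_pos']; w=yaw()
    D=Q-e; a=D[:,0]*np.cos(w)+D[:,1]*np.sin(w); b=-D[:,0]*np.sin(w)+D[:,1]*np.cos(w)
    for nm,lo,hi in (('head',.045,.09),('shank',.02,.045),('handle',-.095,-.045)):
        m=(a>lo)&(a<hi)&(abs(b)<.03)&(D[:,2]>-.03)&(D[:,2]<.06)
        if m.sum()>5: print(nm,m.sum(),'along',a[m].min().round(4),a[m].max().round(4),'side',b[m].min().round(4),b[m].max().round(4),'z',Q[m,2].min().round(4),np.percentile(Q[m,2],95).round(4))
E
python3 -c "
from h import *
held();held('top')
to((.5972,-.099,.07,-.0895),(.5972,-.099,.044,-.0895))"
```

```text
head 388 along 0.0458 0.0835 side -0.0189 0.0182 z 0.1049 0.1416
shank 34 along 0.0204 0.0368 side -0.008 0.0063 z 0.1211 0.1319
handle 133 along -0.0905 -0.0463 side -0.0133 0.0182 z 0.1055 0.1421
handle 100 along -0.0653 -0.0451 side -0.0174 0.0163 z 0.1221 0.1412
[0.0012 0.0005 0.0455] 0.0016
[0.0012 0.0005 0.0715] 0.0016
```

```bash
python3 -m pendant '[[0.001,0.0005,0.015,0],[0.001,0.0005,0.03,0],[0.001,0.0005,0.04,0],[0.001,0.0005,0.042,0],[0.001,0.0005,0.042,0]]';python3 -m pendant '[[0,0,0.004,0],[0,0,0.008,0],[0,0,0.012,0],[0,0,0.012,0]]';python3 -m pendant '[[0,0,0.004,0],[0,0,0.008,0],[0,0,0.01,0],[0,0,0.01,0]]'; python3 -c "
from h import *
to((.5972,-.099,.044,-.0895))"
```

```text
clock: 22.5
eef_pos: [0.5967, -0.0997, 0.073]
tool_rot: [-3.138, 0.14, 0.003]
force: [-0.8, 0.2, -1.6]
width: 0.0114
gripper_force: 59.3
clock: 22.83
eef_pos: [0.597, -0.1003, 0.061]
tool_rot: [-3.138, 0.141, 0.001]
force: [0.5, -0.6, -3.1]
width: 0.0114
gripper_force: 59.3
clock: 23.17
eef_pos: [0.5986, -0.0992, 0.0525]
tool_rot: [-3.137, 0.141, -0.005]
force: [1.7, 5.4, 1.0]
width: 0.0115
gripper_force: 59.9
[-0.0015 -0.      0.0085] -0.0005
```

```bash
python3 -m pendant '[[-0.001,0,0.004,0],[-0.001,0,0.008,0],[-0.001,0,0.008,0]]';python3 -m pendant '[[0,0,0.002,0],[0,0,0.004,0],[0,0,0.004,0]]'; python3 -c "
from h import *
held()"
```

```text
clock: 23.42
eef_pos: [0.5972, -0.099, 0.0437]
tool_rot: [-3.137, 0.141, -0.003]
force: [2.5, 4.4, -2.2]
width: 0.0113
gripper_force: 59.5
clock: 23.67
eef_pos: [0.5974, -0.0991, 0.0432]
tool_rot: [-3.137, 0.141, -0.005]
force: [-6.3, 7.0, 21.8]
width: 0.0116
gripper_force: 62.0
head 559 along 0.0451 0.09 side -0.0249 0.03 z 0.0134 0.0702
shank 206 along 0.02 0.0449 side -0.0193 0.0294 z 0.0143 0.075
handle 239 along -0.0949 -0.0453 side -0.01 0.0298 z 0.0135 0.0702
```

```bash
python3 -m pendant '[[0,0,-0.003,0],[0,0,-0.003,0],[0,0,-0.003,0],[0,0,-0.003,0],[0,0,-0.003,0]]' 0.42;python3 -m pendant '[[0,0,-0.02,0],[0,0,-0.06,0],[0,0,-0.1,0],[0,0,-0.12,0],[0,0,-0.12,0],[0,0,-0.12,0]]'; python3 -c "
from h import *
im,d,P=grab('scene');z=P[...,2]
hsv=cv2.cvtColor(im,cv2.COLOR_RGB2HSV)
m=(P[...,0]>.5)&(P[...,0]<.72)&(P[...,1]<-.07)&(P[...,1]>-.13)&(z>.059)&(z<.073)
for Q,s,c in comps(P,m,20): print(c.round(),len(Q),np.nanmean(Q,0).round(4),np.median(Q[:,2]),rect(Q))
tools('scene')
to((.463,.2595,.1,-.052))"
```

```text
clock: 24.13
eef_pos: [0.5962, -0.1005, 0.0422]
tool_rot: [-3.138, 0.141, 0.001]
force: [0.3, -0.4, -0.3]
width: 0.0359
gripper_force: 0.0
clock: 24.63
eef_pos: [0.5971, -0.1008, 0.1638]
tool_rot: [3.137, -0.141, 0.004]
force: [-0.0, -1.5, 0.4]
width: 0.0361
gripper_force: 0.0
[295. 221.] 186 [ 0.53   -0.0915  0.0676] 0.06807157128366281 (array([525.7, -93.6]), array([38.1, 42.6]), 81.08)
[283. 229.] 21 [ 0.5631 -0.1084  0.0652] 0.06501847617591261 (array([ 562.3, -107.4]), array([6.5, 9.9]), 48.14)
[290. 231.] 28 [ 0.5647 -0.0899  0.0643] 0.061963851318654284 (array([562.6, -92.9]), array([24., 14.]), 38.2)
[268. 255.] 231 [ 0.6601 -0.1055  0.0668] 0.06772414350715283 (array([ 652.1, -104.1]), array([35.2, 54.4]), 88.11)
[278. 249.] 20 [ 0.6308 -0.0951  0.0637] 0.06288151724241381 (array([628.1, -97.8]), array([23.4,  7.3]), 39.19)
tool mid [0.4657 0.2597] yaw -0.054
tool mid [0.472  0.2857] yaw -0.472
tool mid [0.4792 0.3212] yaw 0.053
tool mid [0.5297 0.3885] yaw -0.075
6 blocks
[-0.164  -0.3462  0.0617] -0.0379
```

Tool 1 is home and level, with its block tops at 0.067–0.068. Next tool.

```bash
python3 -m pendant '[[-0.018,-0.038,0,0],[-0.036,-0.076,0,0],[-0.054,-0.114,0,0],[-0.072,-0.152,0,0],[-0.09,-0.19,0,-0.01],[-0.108,-0.228,0,-0.02],[-0.126,-0.266,0,-0.03],[-0.144,-0.304,0.01,-0.038],[-0.164,-0.346,0.03,-0.038],[-0.164,-0.346,0.06,-0.038],[-0.164,-0.346,0.1,-0.038],[-0.164,-0.346,0.12,-0.038],[-0.164,-0.346,0.12,-0.038],[-0.164,-0.346,0.12,-0.038]]' 0.55; python3 -c "
from h import *
tools()
to((.463,.2595,.010,-.052))"
```

```text
clock: 25.9
eef_pos: [0.462, 0.2584, 0.0404]
tool_rot: [3.139, -0.081, -0.009]
force: [0.8, -0.5, 1.4]
width: 0.0469
gripper_force: 0.0
tool mid [0.4691 0.2876] yaw -0.519
3 blocks
[-0.0007 -0.0008  0.0321] -0.0
```

```bash
python3 -m pendant '[[0,0,0.015,0],[0,0,0.028,0],[0,0,0.032,0],[0,0,0.032,0]]'; python3 -m pendant '[[0,0,0,0],[0,0,0,0],[0,0,0,0],[0,0,0,0],[0,0,0,0],[0,0,0,0],[0,0,0,0],[0,0,0,0]]' 0; python3 -m pendant '[[0,0,-0.02,0],[0,0,-0.05,0],[0,0,-0.09,0],[0,0,-0.11,0],[0,0,-0.11,0],[0,0,-0.11,0]]'
python3 -c "
from h import *
held()
to((.6031,-.0331,.115,-.0895))"
```

```text
clock: 26.28
eef_pos: [0.4645, 0.2587, 0.0111]
tool_rot: [-3.14, 0.082, -0.0]
force: [0.1, -0.2, -0.7]
width: 0.047
gripper_force: 0.0
clock: 26.95
eef_pos: [0.465, 0.2593, 0.0121]
tool_rot: [-3.14, 0.081, -0.004]
force: [-0.1, -0.5, 4.8]
width: 0.0112
gripper_force: 58.5
clock: 27.45
eef_pos: [0.4649, 0.2593, 0.1222]
tool_rot: [-3.139, 0.081, -0.006]
force: [-1.2, -0.3, -2.0]
width: 0.0115
gripper_force: 58.9
head 361 along 0.0468 0.0829 side -0.0185 0.0158 z 0.1136 0.1497
shank 24 along 0.0202 0.0353 side -0.0057 0.006 z 0.1325 0.1397
handle 80 along -0.0868 -0.0461 side -0.0158 0.0162 z 0.1175 0.1484
[0.1543 0.2844 0.0056] 0.0378
```

```bash
python3 -m pendant '[[0.018,0.034,0,0],[0.037,0.068,0,0.01],[0.055,0.102,0,0.02],[0.073,0.136,0,0.03],[0.092,0.17,0,0.038],[0.11,0.204,0,0.038],[0.13,0.24,0,0.038],[0.15,0.275,0,0.038],[0.1543,0.2844,0.004,0.038],[0.1543,0.2844,0.004,0.038],[0.1543,0.2844,0.004,0.038],[0.1543,0.2844,0.004,0.038]]'; python3 -c "
from h import *
to((.6031,-.0331,.044,-.0895))"
```

```text
clock: 28.5
eef_pos: [0.6018, -0.0317, 0.115]
tool_rot: [-3.137, 0.14, 0.006]
force: [-0.1, 0.2, -1.9]
width: 0.0113
gripper_force: 59.1
[0.0017 0.0014 0.071 ] 0.0002
```

```bash
python3 -m pendant '[[0.001,0.0007,0.015,0],[0.001,0.0007,0.03,0],[0.001,0.0007,0.04,0],[0.001,0.0007,0.042,0],[0.001,0.0007,0.042,0]]';python3 -m pendant '[[0,0,0.004,0],[0,0,0.008,0],[0,0,0.012,0],[0,0,0.012,0]]';python3 -m pendant '[[0,0,0.004,0],[0,0,0.008,0],[0,0,0.01,0],[0,0,0.01,0]]'; python3 -m pendant '[[0,0,0.004,0],[0,0,0.008,0],[0,0,0.008,0]]'; python3 -c "
from h import *
to((.6031,-.0331,.042,-.0895))"
```

```text
clock: 28.92
eef_pos: [0.6033, -0.0325, 0.0738]
tool_rot: [-3.138, 0.138, 0.004]
force: [0.7, -1.2, -1.0]
width: 0.0114
gripper_force: 59.1
clock: 29.25
eef_pos: [0.604, -0.0337, 0.062]
tool_rot: [-3.138, 0.141, 0.001]
force: [0.4, 0.5, -1.7]
width: 0.0113
gripper_force: 59.1
clock: 29.58
eef_pos: [0.6052, -0.0335, 0.0528]
tool_rot: [-3.138, 0.141, -0.003]
force: [1.4, 2.0, -0.7]
width: 0.0113
gripper_force: 59.3
clock: 29.83
eef_pos: [0.6041, -0.0333, 0.0436]
tool_rot: [-3.138, 0.141, 0.001]
force: [1.9, 3.3, -2.2]
width: 0.0112
gripper_force: 59.2
[-0.001  -0.0001  0.0016] -0.0003
```

```bash
python3 -m pendant '[[0,0,0.002,0],[0,0,0.004,0],[0,0,0.004,0]]'; python3 -m pendant '[[0,0,-0.003,0],[0,0,-0.003,0],[0,0,-0.003,0],[0,0,-0.003,0],[0,0,-0.003,0]]' 0.42;python3 -m pendant '[[0,0,-0.02,0],[0,0,-0.06,0],[0,0,-0.1,0],[0,0,-0.12,0],[0,0,-0.12,0],[0,0,-0.12,0]]'
cat >> h.py <<'E'
def loaded():
    im,d,P=grab('scene');z=P[...,2]
    m=(P[...,0]>.5)&(P[...,0]<.72)&(P[...,1]<.14)&(P[...,1]>-.14)&(z>.061)&(z<.075)
    for Q,s,c in comps(P,m,70): print('blk',np.nanmean(Q,0).round(4),np.median(Q[:,2]).round(4))
E
python3 -c "
from h import *
loaded();tools('scene')
to((.4765,.3216,.04,.049))"
```

```text
clock: 30.08
eef_pos: [0.6043, -0.0334, 0.0427]
tool_rot: [-3.138, 0.14, -0.0]
force: [-5.7, 5.2, 17.3]
width: 0.0112
gripper_force: 61.2
clock: 30.5
eef_pos: [0.604, -0.0341, 0.043]
tool_rot: [3.138, -0.141, -0.002]
force: [0.1, -0.0, 0.0]
width: 0.0361
gripper_force: 0.0
clock: 31.0
eef_pos: [0.6051, -0.0341, 0.1649]
tool_rot: [3.138, -0.141, 0.004]
force: [0.1, 0.1, -0.5]
width: 0.0357
gripper_force: 0.0
blk [ 0.5295 -0.0918  0.0679] 0.068
blk [ 0.5345 -0.0263  0.0679] 0.0682
blk [ 0.6627 -0.1044  0.0678] 0.0682
blk [ 0.6688 -0.0384  0.0676] 0.068
tool mid [0.479  0.3214] yaw 0.052
tool mid [0.5296 0.3885] yaw -0.071
4 blocks
[-0.1578 -0.3425  0.1226] -0.1388
```

Two are home. Next is the tool at (0.4765, 0.3216).

```bash
python3 -m pendant '[[-0.018,-0.038,0,0],[-0.036,-0.076,0,0],[-0.054,-0.114,0,0],[-0.072,-0.152,0,-0.02],[-0.09,-0.19,0,-0.05],[-0.108,-0.228,0,-0.08],[-0.126,-0.266,0,-0.11],[-0.144,-0.31,0.01,-0.138],[-0.158,-0.3425,0.03,-0.138],[-0.158,-0.3425,0.06,-0.138],[-0.158,-0.3425,0.1,-0.138],[-0.158,-0.3425,0.12,-0.138],[-0.158,-0.3425,0.12,-0.138],[-0.158,-0.3425,0.12,-0.138]]' 0.55; python3 -c "
from h import *
tools('scene')
to((.4765,.3216,.010,.051))"
```

```text
clock: 32.27
eef_pos: [0.4757, 0.3207, 0.0411]
tool_rot: [3.138, 0.076, -0.009]
force: [0.7, -0.5, -0.2]
width: 0.0471
gripper_force: 0.0
tool mid [0.4791 0.3217] yaw 0.052
tool mid [0.5295 0.3886] yaw -0.071
4 blocks
[-0.0008 -0.0005  0.0331] -0.0029
```

```bash
python3 -m pendant '[[0,0,0.015,0],[0,0,0.028,0],[0,0,0.032,0],[0,0,0.032,0]]'; python3 -m pendant '[[0,0,0,0],[0,0,0,0],[0,0,0,0],[0,0,0,0],[0,0,0,0],[0,0,0,0],[0,0,0,0],[0,0,0,0]]' 0; python3 -m pendant '[[0,0,-0.02,0],[0,0,-0.05,0],[0,0,-0.09,0],[0,0,-0.11,0],[0,0,-0.11,0],[0,0,-0.11,0]]'
python3 -c "
from h import *
held()
to((.6089,.0327,.115,-.0895))"
```

```text
clock: 32.65
eef_pos: [0.4781, 0.3212, 0.0122]
tool_rot: [-3.141, -0.075, -0.001]
force: [0.0, 0.5, 0.4]
width: 0.0471
gripper_force: 0.0
clock: 33.32
eef_pos: [0.4787, 0.3219, 0.0132]
tool_rot: [-3.14, -0.076, -0.004]
force: [-0.3, -0.2, 6.2]
width: 0.0115
gripper_force: 58.6
clock: 33.82
eef_pos: [0.4784, 0.3218, 0.1232]
tool_rot: [-3.139, -0.076, -0.005]
force: [-0.6, 0.3, -1.5]
width: 0.0112
gripper_force: 58.8
head 367 along 0.0468 0.0825 side -0.0182 0.0157 z 0.113 0.1492
shank 26 along 0.0201 0.0447 side -0.0072 0.0131 z 0.1312 0.1395
handle 72 along -0.0668 -0.0456 side -0.0065 0.0082 z 0.1279 0.1486
[0.1175 0.2946 0.0065] 0.1378
```

```bash
python3 -m pendant '[[0.014,0.035,0,0.02],[0.028,0.07,0,0.04],[0.042,0.105,0,0.06],[0.056,0.14,0,0.08],[0.07,0.175,0,0.1],[0.084,0.21,0,0.12],[0.098,0.245,0,0.138],[0.112,0.28,0,0.138],[0.1175,0.2946,0.005,0.138],[0.1175,0.2946,0.005,0.138],[0.1175,0.2946,0.005,0.138],[0.1175,0.2946,0.005,0.138]]'; python3 -c "
from h import *
held()
to((.6089,.0327,.044,-.0895))"
```

```text
clock: 34.87
eef_pos: [0.6077, 0.0338, 0.115]
tool_rot: [-3.138, 0.141, 0.006]
force: [-0.3, 1.2, -1.3]
width: 0.0115
gripper_force: 59.0
head 408 along 0.0452 0.0829 side -0.0196 0.0164 z 0.1051 0.141
shank 33 along 0.0202 0.0449 side -0.008 0.005 z 0.122 0.1317
handle 71 along -0.0912 -0.0515 side -0.0031 0.0158 z 0.1062 0.1421
[0.0012 0.0015 0.0715] 0.0008
```

```bash
python3 -m pendant '[[0,0.0007,0.015,0],[0,0.0007,0.03,0],[0,0.0007,0.04,0],[0,0.0007,0.042,0],[0,0.0007,0.042,0]]';python3 -m pendant '[[0,0,0.004,0],[0,0,0.008,0],[0,0,0.012,0],[0,0,0.012,0]]';python3 -m pendant '[[0,0,0.004,0],[0,0,0.008,0],[0,0,0.01,0],[0,0,0.01,0]]'; python3 -m pendant '[[0,0,0.004,0],[0,0,0.008,0],[0,0,0.008,0]]'; python3 -m pendant '[[0,0,0.002,0],[0,0,0.004,0],[0,0,0.004,0]]'; python3 -c "
from h import *
to((.6089,.0327,.042,-.0895))"
```

```text
clock: 35.33
eef_pos: [0.6082, 0.0333, 0.0738]
tool_rot: [-3.138, 0.139, 0.003]
force: [-1.0, 0.2, -2.0]
width: 0.0116
gripper_force: 59.0
clock: 35.67
eef_pos: [0.6088, 0.0322, 0.062]
tool_rot: [-3.138, 0.141, 0.001]
force: [-0.8, 0.5, -1.1]
width: 0.0117
gripper_force: 59.0
clock: 36.0
eef_pos: [0.6099, 0.0324, 0.0527]
tool_rot: [-3.138, 0.141, -0.002]
force: [2.2, 1.7, -0.9]
width: 0.0114
gripper_force: 59.1
clock: 36.25
eef_pos: [0.6094, 0.0325, 0.0441]
tool_rot: [-3.138, 0.141, -0.001]
force: [2.1, 2.6, -0.5]
width: 0.0113
gripper_force: 59.2
clock: 36.5
eef_pos: [0.6095, 0.0325, 0.0437]
tool_rot: [-3.138, 0.14, -0.002]
force: [-7.3, 3.4, 23.2]
width: 0.011
gripper_force: 61.8
[-0.0006 -0.0001  0.0017] 0.0001
```

```bash
python3 -m pendant '[[0,0,-0.003,0],[0,0,-0.003,0],[0,0,-0.003,0],[0,0,-0.003,0],[0,0,-0.003,0]]' 0.42;python3 -m pendant '[[0,0,-0.02,0],[0,0,-0.06,0],[0,0,-0.1,0],[0,0,-0.12,0],[0,0,-0.12,0],[0,0,-0.12,0]]'; 
python3 -c "
from h import *
loaded();tools('scene')
to((.5275,.3886,.04,-.072))"
```

```text
clock: 36.92
eef_pos: [0.6087, 0.032, 0.0428]
tool_rot: [3.138, -0.141, -0.002]
force: [0.4, -0.7, 1.2]
width: 0.0357
gripper_force: 0.0
clock: 37.42
eef_pos: [0.6099, 0.032, 0.1647]
tool_rot: [3.138, -0.141, 0.004]
force: [-0.6, -0.1, -0.6]
width: 0.0363
gripper_force: 0.0
blk [ 0.5292 -0.092   0.0678] 0.0681
blk [ 0.5348 -0.0262  0.0676] 0.0681
blk [0.5405 0.0391 0.0678] 0.0682
blk [ 0.6631 -0.1042  0.0677] 0.0683
blk [ 0.6656 -0.0393  0.0674] 0.0677
blk [0.6708 0.0259 0.0677] 0.0681
tool mid [0.5293 0.3883] yaw -0.069
2 blocks
[-0.1119 -0.3477  0.1223] -0.0178
```

```bash
python3 -m pendant '[[-0.013,-0.039,0,0],[-0.026,-0.078,0,0],[-0.039,-0.117,0,0],[-0.052,-0.156,0,0],[-0.065,-0.195,0,0],[-0.078,-0.234,0,0],[-0.09,-0.273,0,-0.01],[-0.1,-0.312,0.01,-0.018],[-0.112,-0.3477,0.03,-0.018],[-0.112,-0.3477,0.06,-0.018],[-0.112,-0.3477,0.1,-0.018],[-0.112,-0.3477,0.12,-0.018],[-0.112,-0.3477,0.12,-0.018],[-0.112,-0.3477,0.12,-0.018]]' 0.6; python3 -c "
from h import *
tools('scene')
to((.5275,.3886,.010,-.072))"
```

```text
clock: 38.68
eef_pos: [0.5268, 0.3875, 0.0406]
tool_rot: [3.136, -0.112, -0.009]
force: [0.4, 0.2, 0.5]
width: 0.051
gripper_force: 0.0
tool mid [0.5297 0.3882] yaw -0.069
2 blocks
[-0.001  -0.0003  0.0329] 0.0001
```

```bash
python3 -m pendant '[[0,0,0.015,0],[0,0,0.028,0],[0,0,0.032,0],[0,0,0.032,0]]'; python3 -m pendant '[[0,0,0,0],[0,0,0,0],[0,0,0,0],[0,0,0,0],[0,0,0,0],[0,0,0,0],[0,0,0,0],[0,0,0,0]]' 0; python3 -m pendant '[[0,0,-0.02,0],[0,0,-0.05,0],[0,0,-0.09,0],[0,0,-0.11,0],[0,0,-0.11,0],[0,0,-0.11,0]]'
python3 -c "
from h import *
held()
to((.6145,.0984,.115,-.0895))"
```

```text
clock: 39.07
eef_pos: [0.5284, 0.388, 0.0111]
tool_rot: [3.139, -0.113, -0.002]
force: [-0.4, -0.5, -1.2]
width: 0.0512
gripper_force: 0.0
clock: 39.73
eef_pos: [0.5295, 0.3889, 0.0128]
tool_rot: [-3.139, 0.113, -0.003]
force: [0.0, -0.7, 5.7]
width: 0.0117
gripper_force: 58.9
clock: 40.23
eef_pos: [0.5293, 0.3888, 0.1228]
tool_rot: [-3.138, 0.112, -0.004]
force: [0.2, -0.4, -2.8]
width: 0.0112
gripper_force: 58.8
head 404 along 0.0459 0.0827 side -0.0181 0.0159 z 0.1122 0.1487
shank 29 along 0.0205 0.0344 side -0.0079 0.0056 z 0.1313 0.1395
handle 71 along -0.0653 -0.0451 side -0.0097 0.0053 z 0.1307 0.1474
[0.1069 0.2828 0.0059] 0.0178
```

```bash
python3 -m pendant '[[0.014,0.037,0,0],[0.028,0.074,0,0],[0.042,0.11,0,0.018],[0.056,0.147,0,0.018],[0.07,0.184,0,0.018],[0.084,0.221,0,0.018],[0.098,0.258,0,0.018],[0.107,0.2828,0,0.018],[0.107,0.2828,0.005,0.018],[0.107,0.2828,0.005,0.018],[0.107,0.2828,0.005,0.018],[0.107,0.2828,0.005,0.018]]'; python3 -c "
from h import *
held()
to((.6145,.0984,.044,-.0895))"
```

```text
clock: 41.28
eef_pos: [0.614, 0.0999, 0.1152]
tool_rot: [-3.138, 0.139, 0.005]
force: [-0.4, -0.6, -0.7]
width: 0.0114
gripper_force: 59.0
head 418 along 0.0456 0.0804 side -0.0185 0.0165 z 0.1056 0.1415
shank 28 along 0.0209 0.0341 side -0.0074 0.005 z 0.122 0.1317
handle 59 along -0.0884 -0.0536 side 0.0019 0.0151 z 0.1342 0.1423
[0.0004 0.0017 0.0718] 0.0014
```

```bash
python3 -m pendant '[[0,0.0008,0.015,0],[0,0.0008,0.03,0],[0,0.0008,0.04,0],[0,0.0008,0.042,0],[0,0.0008,0.042,0]]';python3 -m pendant '[[0,0,0.004,0],[0,0,0.008,0],[0,0,0.012,0],[0,0,0.012,0]]';python3 -m pendant '[[0,0,0.004,0],[0,0,0.008,0],[0,0,0.01,0],[0,0,0.01,0]]'; python3 -m pendant '[[0,0,0.004,0],[0,0,0.008,0],[0,0,0.008,0]]'; python3 -m pendant '[[0,0,0.002,0],[0,0,0.004,0],[0,0,0.004,0]]'; python3 -c "
from h import *
to((.6145,.0984,.042,-.0895))"
```

```text
clock: 41.75
eef_pos: [0.6143, 0.0988, 0.0737]
tool_rot: [-3.139, 0.139, 0.003]
force: [-1.0, -0.0, -1.3]
width: 0.0113
gripper_force: 59.0
clock: 42.08
eef_pos: [0.6148, 0.098, 0.062]
tool_rot: [3.138, -0.141, -0.001]
force: [-0.2, -0.2, -1.7]
width: 0.0115
gripper_force: 59.0
clock: 42.42
eef_pos: [0.6157, 0.0982, 0.0525]
tool_rot: [-3.138, 0.141, -0.002]
force: [1.9, 1.8, -0.9]
width: 0.0115
gripper_force: 59.1
clock: 42.67
eef_pos: [0.615, 0.0983, 0.0438]
tool_rot: [-3.138, 0.141, 0.001]
force: [2.6, 2.0, -1.9]
width: 0.0111
gripper_force: 59.1
clock: 42.92
eef_pos: [0.6152, 0.0983, 0.0434]
tool_rot: [-3.138, 0.14, -0.001]
force: [-6.5, 2.3, 19.3]
width: 0.0116
gripper_force: 61.4
[-0.0007 -0.      0.0014] 0.0001
```

```bash
python3 -m pendant '[[0,0,-0.003,0],[0,0,-0.003,0],[0,0,-0.003,0],[0,0,-0.003,0],[0,0,-0.003,0]]' 0.42;python3 -m pendant '[[0,0,-0.02,0],[0,0,-0.06,0],[0,0,-0.1,0],[0,0,-0.14,0],[0,0,-0.14,0],[0,0,-0.14,0]]'; 
python3 -c "
from h import *
loaded()
to((.4743,-.2892,.15,.094))"
```

```text
clock: 43.33
eef_pos: [0.6148, 0.0978, 0.043]
tool_rot: [3.138, -0.141, -0.002]
force: [-0.4, -0.4, -0.1]
width: 0.0355
gripper_force: 0.0
clock: 43.83
eef_pos: [0.617, 0.0979, 0.1867]
tool_rot: [-3.138, 0.141, -0.01]
force: [1.0, 0.2, -0.1]
width: 0.0356
gripper_force: 0.0
blk [ 0.5296 -0.0917  0.068 ] 0.0681
blk [ 0.5352 -0.026   0.0679] 0.0681
blk [0.5401 0.039  0.0675] 0.0678
blk [0.5456 0.1044 0.0678] 0.068
blk [ 0.663  -0.1041  0.0677] 0.0681
blk [ 0.6651 -0.0397  0.0677] 0.0682
blk [0.6739 0.027  0.0678] 0.0684
blk [0.6738 0.0919 0.0676] 0.0679
[-0.1059  0.3982  0.034 ] -0.1838
```

All four tools are home. Back to the switch.

```bash
python3 -m pendant '[[-0.0106,0.0398,0,-0.02],[-0.0212,0.0796,0,-0.04],[-0.0318,0.1194,0,-0.06],[-0.0424,0.1592,0,-0.08],[-0.053,0.199,0,-0.1],[-0.0636,0.2388,0,-0.12],[-0.0742,0.2786,0,-0.14],[-0.0848,0.3184,0,-0.16],[-0.0953,0.3583,0,-0.184],[-0.106,0.3982,0.02,-0.184],[-0.106,0.3982,0.034,-0.184],[-0.106,0.3982,0.034,-0.184],[-0.106,0.3982,0.034,-0.184]]' 0.6;
python3 -c "
from h import *
im,d,P=grab('scene')
Q=P[150:220,190:245].reshape(-1,3)
Q=Q[(Q[:,2]>.078)&(Q[:,2]<.15)&(Q[:,0]>.46)&(abs(Q[:,1]+.287)<.016)]
for a in np.arange(.084,.138,.006):
    q=Q[(Q[:,2]>=a)&(Q[:,2]<a+.006)]
    if len(q):print(q.mean(0).round(4),len(q),np.ptp(q[:,1]).round(4))
to((.4743,-.2892,.076,.094))"
```

```text
clock: 44.97
eef_pos: [0.4723, -0.288, 0.147]
tool_rot: [-3.133, -0.145, 0.007]
force: [-0.0, 0.0, 0.8]
width: 0.0513
gripper_force: 0.0
[ 0.4826 -0.2891  0.0871] 16 0.0149
[ 0.4814 -0.286   0.0932] 13 0.0186
[ 0.4808 -0.2876  0.099 ] 30 0.0214
[ 0.4784 -0.2894  0.1052] 24 0.0204
[ 0.4749 -0.2888  0.1098] 20 0.014
[ 0.4686 -0.2902  0.1168] 5 0.0036
[ 0.466  -0.2914  0.1235] 10 0.0126
[ 0.4633 -0.2918  0.128 ] 5 0.0053
[0.001  0.0016 0.0723] 0.0002
```

```bash
python3 -m pendant '[[0.001,0.001,0.03,0],[0.001,0.001,0.06,0],[0.001,0.001,0.073,0],[0.001,0.001,0.073,0],[0.001,0.001,0.073,0]]'; python3 -m pendant '[[0,0,0,0],[0,0,0,0],[0,0,0,0],[0,0,0,0],[0,0,0,0],[0,0,0,0],[0,0,0,0],[0,0,0,0]]' 0;  python3 -m pendant '[[-0.001,0,-0.003,0],[-0.0025,0,-0.006,0],[-0.004,0,-0.009,0],[-0.0045,0,-0.011,0],[-0.0045,0,-0.011,0],[-0.0045,0,-0.011,0]]'; python3 -m pendant '[[-0.0004,0,-0.001,0],[-0.0008,0,-0.002,0],[-0.0008,0,-0.002,0]]'; python3 -m pendant '[[-0.0004,0,-0.001,0],[-0.0008,0,-0.002,0],[-0.0008,0,-0.002,0]]'
```

```text
clock: 45.43
eef_pos: [0.4756, -0.2886, 0.0768]
tool_rot: [-3.137, -0.151, 0.001]
force: [1.1, -0.4, 0.2]
width: 0.0515
gripper_force: 0.0
clock: 46.1
eef_pos: [0.4761, -0.2898, 0.0787]
tool_rot: [3.137, 0.148, 0.004]
force: [0.3, 3.6, 6.0]
width: 0.0207
gripper_force: 58.4
clock: 46.6
eef_pos: [0.4721, -0.2901, 0.0885]
tool_rot: [3.138, 0.148, 0.006]
force: [5.2, 2.6, -3.5]
width: 0.0208
gripper_force: 58.9
clock: 46.85
eef_pos: [0.4713, -0.2901, 0.0905]
tool_rot: [3.138, 0.148, 0.005]
force: [5.5, 2.9, -3.3]
width: 0.0206
gripper_force: 58.8
clock: 47.1
eef_pos: [0.4707, -0.2902, 0.0919]
tool_rot: [3.138, 0.147, 0.006]
force: [7.1, 2.3, -6.9]
width: 0.0205
gripper_force: 59.8
```

```bash
python3 -m pendant '[[0.003,0,-0.0009,0],[0.006,0,-0.0017,0],[0.006,0,-0.0017,0]]'; python3 -m pendant '[[0.003,0,-0.0007,0],[0.006,0,-0.0013,0],[0.006,0,-0.0013,0]]';python3 -m pendant '[[0.003,0,-0.0004,0],[0.006,0,-0.0008,0],[0.006,0,-0.0008,0]]'; python3 -m pendant '[[0.003,0,-0.0002,0],[0.006,0,-0.0003,0],[0.006,0,-0.0003,0]]'
```

```text
clock: 47.35
eef_pos: [0.4748, -0.2897, 0.0932]
tool_rot: [-3.137, -0.149, 0.002]
force: [-0.2, 0.5, -6.6]
width: 0.021
gripper_force: 60.0
clock: 47.6
eef_pos: [0.4806, -0.2891, 0.0943]
tool_rot: [-3.137, -0.148, 0.002]
force: [-2.2, 0.3, -6.7]
width: 0.0205
gripper_force: 59.6
clock: 47.85
eef_pos: [0.4888, -0.2886, 0.0958]
tool_rot: [-3.138, -0.145, -0.006]
force: [0.7, 0.8, -2.9]
width: 0.0176
gripper_force: 17.0
clock: 48.1
eef_pos: [0.4948, -0.2894, 0.0973]
tool_rot: [3.135, 0.149, 0.005]
force: [1.0, -1.0, 0.5]
width: -0.0
gripper_force: 0.2
```

```bash
python3 -m pendant '[[0,0,-0.03,0],[0,0,-0.06,0],[-0.015,0,-0.06,0],[-0.022,0,-0.06,0],[-0.022,0,-0.06,0],[-0.022,0,-0.06,0]]' 0.6
cat >> h.py <<'E'
def lever():
    im,d,P=grab('scene')
    Q=P[150:225,190:250].reshape(-1,3)
    Q=Q[(Q[:,2]>.078)&(Q[:,2]<.147)&(Q[:,0]>.455)&(abs(Q[:,1]+.287)<.016)]
    for a in np.arange(.084,.147,.006):
        q=Q[(Q[:,2]>=a)&(Q[:,2]<a+.006)]
        if len(q):print(q.mean(0).round(4),len(q),np.ptp(q[:,1]).round(4))
E
python3 -c "
from h import *
lever();loaded()
to((.4745,-.2892,.064,.094))"
```

```text
clock: 48.6
eef_pos: [0.4703, -0.2902, 0.1552]
tool_rot: [-3.137, -0.147, 0.001]
force: [-0.0, -0.0, -0.2]
width: 0.0514
gripper_force: 0.0
[ 0.4828 -0.2893  0.0879] 12 0.0122
[ 0.4816 -0.2881  0.0932] 15 0.0195
[ 0.4808 -0.287   0.0991] 26 0.0232
[ 0.4783 -0.289   0.1048] 29 0.0209
[ 0.4727 -0.2887  0.11  ] 16 0.012
[ 0.4686 -0.29    0.1162] 6 0.0033
[ 0.4652 -0.2901  0.1234] 8 0.0061
[ 0.4668 -0.291   0.1282] 9 0.0085
[ 0.4675 -0.2898  0.1326] 1 0.0
blk [ 0.5324 -0.0915  0.0675] 0.0679
blk [ 0.5349 -0.0263  0.0677] 0.0683
blk [0.5402 0.0389 0.0678] 0.0682
blk [0.5453 0.1044 0.0677] 0.068
blk [ 0.6634 -0.1042  0.0677] 0.0683
blk [ 0.665  -0.0396  0.0677] 0.0681
blk [0.6708 0.0257 0.0678] 0.068
blk [0.6736 0.092  0.0675] 0.0679
[ 0.0039 -0.0005  0.0909] -0.0001
```

The lever is still OFF and locked, and the tools are undisturbed. The one swing that worked had the grip lower (TCP z 0.0667), so I repeat that.

```bash
python3 -m pendant '[[0.002,0,0.03,0],[0.004,0,0.06,0],[0.004,0,0.085,0],[0.004,0,0.089,0],[0.004,0,0.089,0],[0.004,0,0.089,0]]'; python3 -m pendant '[[0,0,0,0],[0,0,0,0],[0,0,0,0],[0,0,0,0],[0,0,0,0],[0,0,0,0],[0,0,0,0],[0,0,0,0]]' 0;  python3 -m pendant '[[-0.001,0,-0.003,0],[-0.0025,0,-0.006,0],[-0.004,0,-0.009,0],[-0.0045,0,-0.011,0],[-0.0045,0,-0.011,0],[-0.0045,0,-0.011,0]]'; python3 -m pendant '[[-0.0004,0,-0.001,0],[-0.0008,0,-0.002,0],[-0.0008,0,-0.002,0]]'; python3 -m pendant '[[-0.0004,0,-0.001,0],[-0.0008,0,-0.002,0],[-0.0008,0,-0.002,0]]'; python3 -c "
from h import *
im,d,P=grab('scene');save(cv2.resize(im[150:230,170:250],(600,600)),'s8.png')"
```

```text
clock: 49.2
eef_pos: [0.4754, -0.2903, 0.0671]
tool_rot: [-3.138, -0.148, -0.0]
force: [0.2, -0.2, 0.1]
width: 0.0513
gripper_force: 0.0
clock: 49.87
eef_pos: [0.4757, -0.2898, 0.0687]
tool_rot: [3.137, 0.148, 0.003]
force: [-0.3, 3.5, 6.1]
width: 0.0212
gripper_force: 58.3
clock: 50.37
eef_pos: [0.4717, -0.2901, 0.0784]
tool_rot: [3.138, 0.148, 0.004]
force: [5.8, 3.9, -3.2]
width: 0.021
gripper_force: 58.8
clock: 50.62
eef_pos: [0.4708, -0.2902, 0.0803]
tool_rot: [3.138, 0.148, 0.004]
force: [5.8, 2.6, -4.5]
width: 0.0209
gripper_force: 58.8
clock: 50.87
eef_pos: [0.4702, -0.2902, 0.0818]
tool_rot: [-3.138, -0.147, -0.005]
force: [6.8, 2.6, -8.1]
width: 0.0215
gripper_force: 59.7
```

View pics/s8.png

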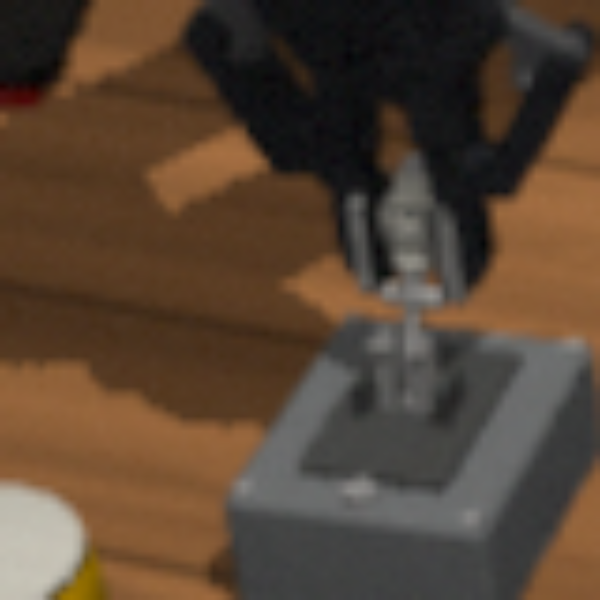

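The collar is clearly lifted: the ball at (408,215) has come up close to the tip, with a gap below its neck. I swing.

```bash
python3 -m pendant '[[0.003,0,-0.001,0],[0.006,0,-0.002,0],[0.006,0,-0.002,0]]'; python3 -m pendant '[[0.003,0,-0.0007,0],[0.006,0,-0.0014,0],[0.006,0,-0.0014,0]]';python3 -m pendant '[[0.003,0,-0.0005,0],[0.006,0,-0.001,0],[0.006,0,-0.001,0]]'
```

```text
clock: 51.17
eef_pos: [0.4743, -0.2898, 0.0834]
tool_rot: [-3.137, -0.148, 0.003]
force: [-0.3, -1.3, -7.4]
width: 0.021
gripper_force: 59.8
clock: 51.42
eef_pos: [0.4804, -0.2891, 0.0848]
tool_rot: [-3.137, -0.149, 0.002]
force: [-2.9, 0.7, -7.0]
width: 0.0209
gripper_force: 59.2
clock: 51.67
eef_pos: [0.4879, -0.2891, 0.0865]
tool_rot: [3.137, 0.147, 0.003]
force: [-0.8, 0.6, -6.1]
width: 0.0213
gripper_force: 58.7
```

```bash
python3 -m pendant '[[0.003,0,-0.0003,0],[0.006,0,-0.0005,0],[0.006,0,-0.0005,0]]'; python3 -m pendant '[[0.003,0,0,0],[0.006,0,0,0],[0.006,0,0,0]]';python3 -m pendant '[[0.003,0,0.0004,0],[0.006,0,0.0008,0],[0.006,0,0.0008,0]]'
```

```text
clock: 51.92
eef_pos: [0.4934, -0.2882, 0.0868]
tool_rot: [3.138, 0.15, 0.001]
force: [0.4, -3.6, -6.7]
width: 0.0211
gripper_force: 61.0
clock: 52.17
eef_pos: [0.5012, -0.288, 0.0882]
tool_rot: [3.137, 0.147, 0.007]
force: [2.1, 5.6, 4.6]
width: 0.0204
gripper_force: 59.2
clock: 52.42
eef_pos: [0.5065, -0.2874, 0.0876]
tool_rot: [3.136, 0.148, 0.005]
force: [0.8, 4.3, 5.7]
width: 0.0207
gripper_force: 59.5
```

```bash
python3 -m pendant '[[0.003,0,0.001,0],[0.006,0,0.002,0],[0.006,0,0.002,0]]'; python3 -m pendant '[[0.003,0,0.001,0],[0.006,0,0.0025,0],[0.008,0,0.0035,0],[0.008,0,0.0035,0]]'
```

```text
clock: 52.67
eef_pos: [0.5109, -0.2868, 0.0842]
tool_rot: [3.137, 0.148, 0.001]
force: [-1.4, 0.4, -0.9]
width: 0.0208
gripper_force: 60.8
clock: 53.0
eef_pos: [0.5242, -0.2862, 0.0814]
tool_rot: [3.137, 0.144, 0.018]
force: [47.0, 16.3, -8.9]
width: 0.0142
gripper_force: 21.0
```

```bash
python3 -m pendant '[[-0.006,0,0,0],[-0.006,0,0,0],[-0.006,0,0,0],[-0.006,0,0,0],[-0.006,0,-0.03,0],[-0.006,0,-0.07,0],[-0.006,0,-0.07,0],[-0.006,0,-0.07,0]]' 0.65; python3 -c "
from h import *
lever();loaded()"
```

```text
clock: 53.67
eef_pos: [0.5142, -0.2882, 0.1533]
tool_rot: [3.133, 0.147, 0.007]
force: [0.3, -0.3, -0.7]
width: 0.0557
gripper_force: 0.0
[ 0.5136 -0.2839  0.0871] 8 0.0142
[ 0.5189 -0.2854  0.0936] 13 0.0209
[ 0.5177 -0.2828  0.0991] 29 0.0226
[ 0.5148 -0.285   0.1051] 27 0.0194
[ 0.5166 -0.2866  0.1098] 11 0.0123
[ 0.5231 -0.2859  0.1174] 2 0.0011
[ 0.5255 -0.2849  0.1234] 10 0.0104
[ 0.5257 -0.286   0.1284] 9 0.0062
blk [ 0.5298 -0.0915  0.0676] 0.068
blk [ 0.5352 -0.0264  0.0677] 0.068
blk [0.5407 0.0394 0.0678] 0.0683
blk [0.5451 0.1045 0.0674] 0.0676
blk [ 0.6634 -0.104   0.0678] 0.0683
blk [ 0.6627 -0.0389  0.0676] 0.0681
blk [0.6742 0.0266 0.0678] 0.0683
blk [0.6755 0.091  0.0677] 0.0682
```

The lever profile matches the initial locked ON state, and all tools are home. I retreat and hand in.

```bash
python3 -m pendant '[[0,0,-0.03,0],[0,0,-0.06,0],[0,0,-0.06,0],[0,0,-0.06,0],[0,0,-0.06,0],[0,0,-0.06,0],[0,0,-0.06,0],[0,0,-0.06,0]]'; python3 -c "
from h import *
lever(); print(workorder.sign_off())"
```

```text
clock: 54.43
eef_pos: [0.5121, -0.2861, 0.2089]
tool_rot: [-3.136, -0.148, 0.003]
force: [-0.2, 0.2, 0.0]
width: 0.056
gripper_force: 0.0
[ 0.5144 -0.2823  0.0878] 6 0.0055
[ 0.518  -0.2854  0.093 ] 17 0.018
[ 0.5165 -0.2836  0.099 ] 25 0.0201
[ 0.515  -0.2845  0.1044] 22 0.0206
[ 0.5176 -0.2858  0.1098] 17 0.0137
[ 0.5231 -0.2851  0.1183] 4 0.0029
[ 0.5254 -0.2861  0.1239] 9 0.0088
[ 0.5249 -0.2857  0.1284] 8 0.0105
the job is handed in; nothing more can be done
None
```

The job is handed in at 54 s: I switched the warmer off, pressed all four tools home and switched it back on with the collar locked, all confirmed by camera depth, though sign-off gave no verdict and the last lever swing briefly pushed about 47 N on its end stop.

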